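# Hang the vial basket on the draining boom and clamp the boom at its index

## Task

Hang the steel vial basket by its handle on the double hook of the sprung sliding boom and let go of it; then draw the boom out by its black grip tab until its red pointer lines up with the yellow index, so that the basket hangs over the white drip tray. Holding the boom there, squeeze the orange cam lever fully closed towards the black tab (do not close it before the boom is at the index), and finish while still holding boom and lever so, the basket hanging still: both spring back if let go. Leave the other things on the bench where they are.

Things in the scene. Friction and masses are not known exactly. Their poses are not given: they have to be found in the camera images.
- stand: Fixed draining stand: grey base plate, two posts, aluminium guide rail (32 mm wide, top at z = 200 mm). Origin on the bench; the rail runs along the stand's y axis, straight above the origin line x = 0, from y = -10 to +270 mm. Its -x side faces the robot. Its yaw varies.
- boom: Flat steel bar 18 x 12 mm sliding on the rail along the stand's y; axes as the stand's. Origin on its underside (z 200 mm) midway between tab and open lever; at rest at y +170 mm of the stand. A spring pulls it to the stand's +y with 3 to 5 N; it draws out towards -y, up to 150 mm. Tab and lever stand on its black saddle, 34 x 90 mm, top 20 mm above this origin.
- grip_tab (a point): Centre of the black grip tab, an upright plate fixed to the boom: 12 mm thick in y, 40 mm in x, 55 mm high (20 to 75 mm above the boom's origin), 24 mm to +y of that origin. Its +y face is the outer one: a finger there draws the boom out. Gripper fingers closing along y straddle tab and lever from above: 60 mm over both outer faces with the lever open, 42 mm closed.
- lever (a joint): Orange cam lever, an upright plate like the tab, centre 24 mm to -y of the boom's origin when open. Slides on the boom towards the tab (+y): 0 m = open, 0.018 = fully closed. Its spring pushes it open with 4 N when open, 8 N when closed.
- pointer (a point): Outer tip of the red pointer on the boom's saddle, on the side towards the robot (a twin sits on the far side); level in y with the boom's origin, 37 mm in front of it, z = 217 mm.
- mark (a point): Inner edge of the yellow index blade (3 mm thick in y, upright, a twin on the rail's far side), clipped to the rail beside the pointer's path, z = 217 mm; fixed, its place along the rail varies. Pointer and mark line up when they have the same y in the stand's frame; the boom then stands 70 to 115 mm out from rest.
- hook (a point): Where the middle of the basket's bar lies when hung on the double hook; z 201.5 mm, 240 mm to -y and 73.5 mm to -x of the boom's origin, moves with it. Two 9 mm prongs, 38 mm either side in y, run from the boom towards the robot (-x), their tops 5 mm below this point, flat 11 mm either way in x; their tips, 28 mm in front, rise 19 mm above it.
- handle (a point): Middle of the basket's handle: round steel bar 10 mm thick along the basket's y, 120 mm between its uprights, 140 mm above the underside. The basket is a box 90 x 130 x 50 mm (x, y, z), about 0.25 kg; its vials' caps reach 65 mm up, open from there to the bar. Axes are the basket's, z up. The prongs pass under the bar, between the uprights.
- tray: White drip tray on the bench, 170 x 240 x 30 mm high, under the place where the basket hangs when the boom is at the index; fixed. Origin centre of underside.
- amber_bottle: Bystander: amber bottle, 80 mm diameter, 160 mm high; origin centre of its underside.
- dropper: Bystander: small amber bottle, 36 mm diameter, 75 mm high; origin centre of its underside.
- beaker: Bystander: glass beaker, 72 mm diameter, 90 mm high; origin centre of its underside.
- jar: Bystander: white jar with green cap, 60 mm diameter, 70 mm high; origin centre of its underside.
- wash_bottle: Bystander: white bottle with red cap, 68 mm diameter, 150 mm high; origin centre of its underside.
- spatula: Bystander: steel spatula 170 mm long, lying on the bench; origin at its middle.
Things that resemble listed ones, but are neither listed nor needed, are in the scene too. What is shaped like the part that bears handle but blue is not meant.

How it is judged (in metres and radians):
On the way, in this order (a step that is already met when the one before it is completed fails the run):
1. the basket hangs by its handle on both prongs of the hook, let go (x of handle in the frame of hook between -0.02 and 0.02 m and y of handle in the frame of hook between -0.02 and 0.02 m and z of handle in the frame of hook between -0.009 and 0.009 m and angle between handle's own z axis and vertical below 0.3 rad and contact force between basket and the arm below 0.2 N and contact force between basket and the fingers below 0.2 N and contact force between basket and boom above 0.5 N and contact force between basket and tray below 0.1 N), for 0.3 s.
2. basket hanging, the boom is drawn out to the index (within 12 mm) with the lever still open (less than 8 mm closed) (all of step 1 and y of pointer in the frame of mark between -0.012 and 0.012 m and value of joint lever below 0.008 m), for 0.1 s.
At the end, for the whole second after the job is handed in: Fingers hold boom and lever (over 4 N), lever at least 15.5 of 18 mm closed, pointer within 5 mm of the index; basket hangs by its bar (within 20 mm of the hook point, 9 mm in height, tilt under 0.3 rad, under 60 mm/s), robot and tray not touching it (all of step 1 and linear speed of basket below 0.06 m/s and y of pointer in the frame of mark between -0.005 and 0.005 m and value of joint lever above 0.0155 m and contact force between the fingers and boom above 4 N); the arm keeps its last pose, push and grip.
It fails at once if the lever is more than 12 mm closed while the boom is over 14 mm from the index (value of joint lever above 0.012 m and (y of pointer in the frame of mark above 0.014 m or y of pointer in the frame of mark below -0.014 m)).
It fails at once if the basket is tipped by more than 0.8 rad (angle between handle's own z axis and vertical above 0.8 rad).
It fails at once if a bystander is moved by more than 30 mm (distance of any of amber_bottle, dropper, beaker, jar, wash_bottle, spatula from where it was at the start of the episode above 0.03 m).
It also fails if it takes over 67 s, if anything falls off the work surface, if the arm or the gripper's body presses on something with over 40 N, if the wrist force passes 120 N, or if a joint passes its speed limit or range.

## Robot

A 7-joint arm with a two-finger parallel gripper is mounted at the origin on the work surface. World frame = base frame: x ahead of the robot, y to its left, z up, the work surface at z = 0. Lengths are in mm, angles in rad, forces in N, time in s.
With the tool pointing down it reaches from about 400 to 925 mm from the base axis. Payload 5.6 kg.
Tool frame: the origin (TCP) lies at the very end of the fingers, on their centre line; the grasp point (between the pads) lies 19 mm behind it; z points along the fingers, y is the direction in which the jaws open and shut (so a half turn about z gives the same grasp; the last joint's range is limited). The gripper opens to 85 mm and grips with 20 to 120 N. Pads are 22 mm wide; open, the fingers measure 114 mm over their backs; the gripper's body (76 mm by 85 mm) begins 54 mm behind the grasp point. The pads swing forward as they close: fully open they stand 13 mm farther back than shut.
Start: joints at [1.151, 0.468, -0.012, 1.603, 0.006, 1.071, -0.056], TCP at [239.125, -604.424, 202.09] pointing down, gripper open.
Joint ranges: [-2.53, 2.53], [-0.31, 2.02], [-1.57, 1.55], [0.28, 2.44], [-1.29, 4.43], [0.15, 1.84], [-2.92, 2.92]. Speed limits (rad/s): [2.57, 2.57, 3.14, 3.14, 3.14, 3.14, 3.14].

## Interface

Orientations are given as a unit quaternion [x, y, z, w].
In Python, from workcell import * gives the robot as it stands.
- The arm moves only by the tool carry_out, never from a script. Its argument "deltas" is a list of rows, each a list of 3 entries, a list of its own where there are three numbers: the turn, a rotation vector about the tool's x, y, z in units of 5 degrees (1.0 is 5 degrees), then the shift along the tool's x, y, z in units of 25 mm (1.0 is 25 mm), then the finger opening in mm, from 0 to 85.4. In form: [[[wx, wy, wz], [dx, dy, dz], fingers], ...]. A call has exactly 8 rows; each row is the pose to reach, as a shift and turn from the pose commanded when the call began, along the tool's axes at that moment; what a row does not reach only later rows make up. A row lasts 1/12 s, in which the tool goes at most 41.7 mm and 7.16 degrees, less where a joint would pass 70% of its speed; a pose out of reach is approached as far as the arm can. A call with a gripper value outside its range is refused whole. The fingers move at their own pace and stop on an object; the grip force is fixed at half the most. Time passes only in rows, so rows that repeat a pose let the fingers close, or fill a call up. It gives the time, the measured TCP pose, the force and the opening at its end, in the units of the state.
- state(): the state, without advancing time (a new reading comes with each control period).
- snapshot(name): name is "scene" or "top"; returns a dict with "pixels" (384x512x3 uint8, blue, green, red), "mtx" (3x3 intrinsics, pixels), "rvec" (rotation vector, rad) and "tvec" (3), from world to camera coordinates, as OpenCV has them. Camera axes: x right, y down, z forward; pixel columns grow to the right and rows downward; lengths in mm; the calibration is good to about 2 mm. A picture is of the moment at which its call begins. There is no depth.
- sign_off(): hands the job in, once; it reports no verdict.
Trained networks look in a picture, given as the dict that the camera call returned (one of the last four; its "shot" number tells which), for a name from the list of things; names that differ only in an ending like _2 or _b are one class to them, and where a whole thing is asked for, a point or a joint stands for the part that bears it (a point fixed in the world has none). Each returns a list of dicts, best first, with "conf" (0 to 1); they miss things now and then, are a little off and sometimes report something else, mostly with a low value. They report only what shows in the picture. A call takes as long as a camera call. They do not tell look-alikes from the thing itself.
- find_in(name, picture): "box" ([left, top, right, bottom] in pixels, round what is visible of it).
- tip_of(name, picture): "xy" ([column, row] in pixels: a listed point, or the origin of a listed thing).
The state is a dict: "time_s": time; "qpos": joint angles; "qd": joint speeds; "joint_torque": joint torques, N m; "eef_pos": TCP position; "orientation": TCP orientation; "contact_force": force on the tool from outside, world axes, zero at the start; "wrist_torque": the same for the moment, N m; "grip_width": finger opening in mm.
Only numpy, scipy, OpenCV 4.12 (cv2) and the standard library are available. Lean on these libraries where they do the work, as an engineer would, in place of code of your own. Each camera call takes 0.05 s, during which the arm holds its last target.

## Working session

There is one attempt and no reset: what is moved stays moved. The work goes in short steps, Python scripts to look and compute and a tool call to move; the robot and the scene stay as the last step left them, time stands still between calls to the robot, and variables do not carry over. Pictures are saved under pics/ and viewed, and the job is handed in when it is done.

Besides the shell and the picture viewer there is one more tool, called after ">>>" in YAML: its name, and indented under it one key for each argument. carry_out: Moves the arm, as the interface text tells. Its arguments: {"type":"object","properties":{"deltas":{"type":"array"}},"required":["deltas"]}

```bash
ls -la; mkdir -p pics
python3 - <<'E'
from workcell import *
import cv2
print(state())
for n in ("scene","top"):
    s=snapshot(n); cv2.imwrite(f"pics/{n}0.png",s["pixels"]); print(s["mtx"],s["rvec"],s["tvec"],s["shot"])
    for t in ["stand","boom","grip_tab","lever","pointer","mark","hook","handle","tray","amber_bottle","dropper","beaker","jar","wash_bottle","spatula"]:
        try: print(n,t,[([round(float(v)) for v in d["xy"]],round(d["conf"],2)) for d in tip_of(t,s)][:3])
        except Exception as e: print(t,e)
E
```

```text
total 12
drwxr-xr-x  3 agent agent 4096 Dec  7 15:28 .
drwxr-xr-x 23 root  root  4096 Dec  7 15:28 ..
drwxr-xr-x  2 agent agent 4096 Dec  7 15:28 pics
{'time_s': 0.0, 'qpos': array([ 1.15099313,  0.46836032, -0.01159064,  1.60369093,  0.00600567,
        1.07139262, -0.05629844]), 'qd': array([-1.70548057e-03, -3.33382607e-04,  3.01429207e-06,  1.54599445e-04,
        1.01581814e-03,  7.20260269e-04, -4.20818719e-04]), 'joint_torque': array([ 2.60894567e-04, -5.32389629e+01,  2.14612309e-02, -2.51301008e+01,
        1.13627978e-02,  7.76359637e-03,  4.80413277e-06]), 'eef_pos': array([ 238.85353457, -603.83264167,  201.12145538]), 'orientation': array([ 9.82311021e-01,  1.87254460e-01, -2.36879696e-04, -8.77069437e-04]), 'contact_force': array([ 0.38193606, -0.6136216 , -0.23865376]), 'wrist_torque': array([ 0.03213699, -0.00520865, -0.01176853]), 'grip_width': 85.53595044163445}
[[376.37028543   0.         258.78580577]
 [  0.         376.37028543 184.54466601]
 [  0.           0.           1.        ]] [ 2.08246893  0.90087487 -0.46387091] [-369.64823033  -62.10925043 1523.60413482
[... 904 characters left out ...]
3 1472.9774119 ] 2
top stand [([274, 148], 0.83)]
top boom [([230, 147], 0.57)]
top grip_tab [([220, 142], 0.85)]
lever it knows: amber_bottle, beaker, boom, dropper, grip_tab, handle, hook, jar, mark, pointer, spatula, stand, tray, wash_bottle
top pointer [([231, 150], 0.59), ([278, 147], 0.59), ([324, 159], 0.3)]
top mark [([395, 180], 0.57)]
top hook [([303, 154], 0.85)]
top handle [([176, 129], 0.98), ([193, 248], 0.71), ([208, 196], 0.66)]
top tray [([322, 161], 0.6)]
top amber_bottle [([401, 215], 0.77)]
top dropper [([220, 140], 0.46), ([347, 215], 0.43)]
top beaker [([386, 152], 0.86)]
top jar [([398, 179], 0.7)]
top wash_bottle []
top spatula [([130, 212], 0.93), ([221, 141], 0.69)]
```

Run:
```python
import cv2
a=cv2.imread("pics/scene0.png"); cv2.imwrite("pics/scene0b.png",cv2.resize(a[100:380,60:440],(798,588),interpolation=cv2.INTER_CUBIC))
a=cv2.imread("pics/top0.png"); cv2.imwrite("pics/top0b.png",cv2.resize(a[60:300,100:430],(792,576),interpolation=cv2.INTER_CUBIC))
```

```text
(no output)
```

View pics/scene0b.png

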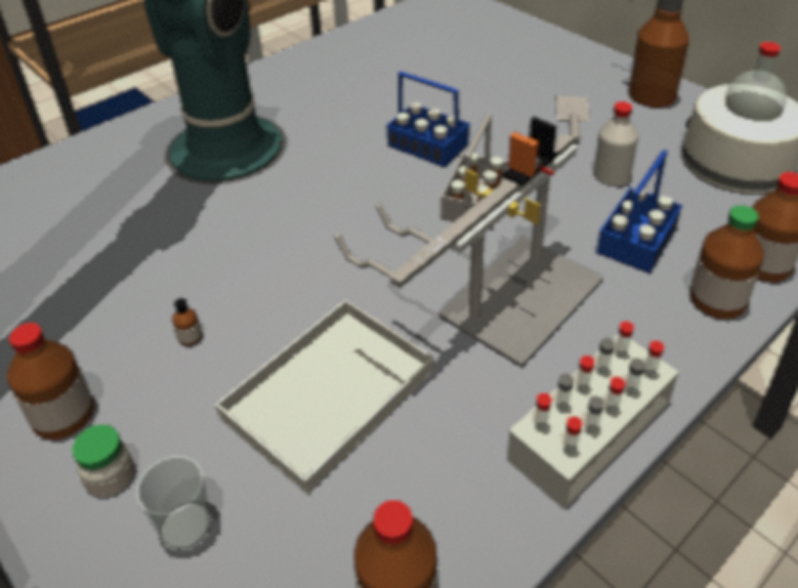

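View pics/top0b.png

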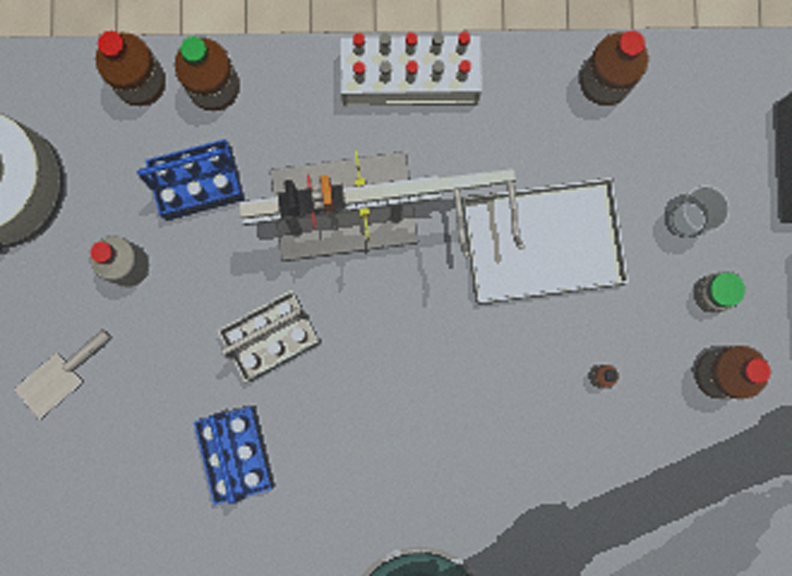

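```bash
cat > h.py <<'E'
import numpy as np,cv2
def crop(src,dst,x0,y0,x1,y1,k):
    a=cv2.imread(src)[y0:y1,x0:x1]; a=cv2.resize(a,None,fx=k,fy=k,interpolation=cv2.INTER_CUBIC)
    for x in range(x0,x1,10):
        cv2.putText(a,str(x),((x-x0)*k,8),0,.3,(0,0,255),1); cv2.line(a,((x-x0)*k,10),((x-x0)*k,16),(0,0,255),1)
    for y in range(y0,y1,10):
        cv2.putText(a,str(y),(0,(y-y0)*k+4),0,.3,(0,0,255),1); cv2.line(a,(20,(y-y0)*k),(26,(y-y0)*k),(0,0,255),1)
    cv2.imwrite(dst,a)
E
python3 - <<'E'
from h import *
crop("pics/top0.png","pics/t1.png",190,120,325,220,6)
crop("pics/scene0.png","pics/s1.png",210,135,340,235,6)
E
```

```text
(no output)
```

View pics/t1.png

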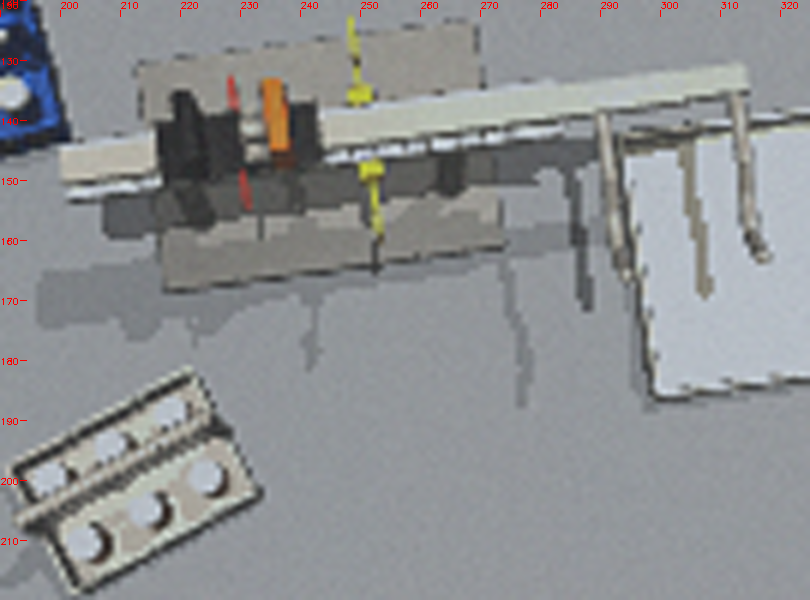

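View pics/s1.png

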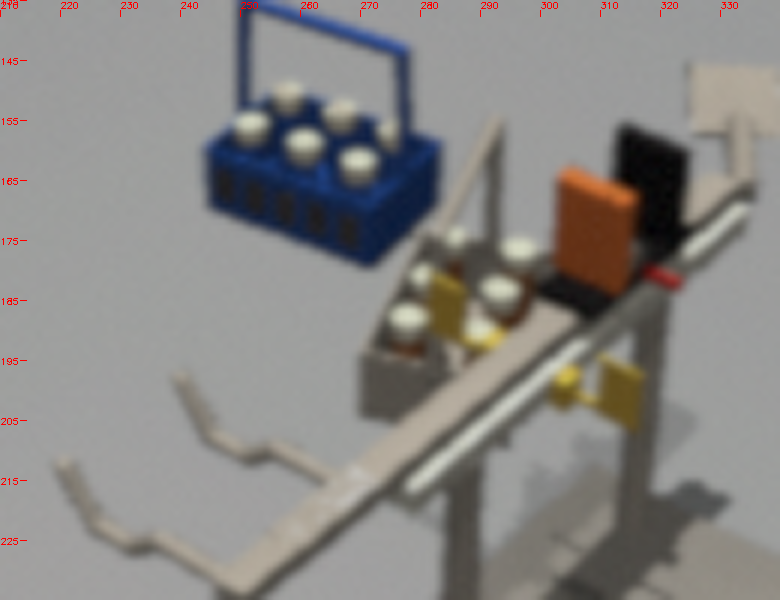

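```bash
cat >> h.py <<'E'
C={'top':(np.array([[394.30695207,0,262.40616616],[0,394.30695207,191.55232285],[0,0,1.]]),np.array([2.16366876,-2.19758747,0.10126931]),np.array([44.20981972,476.71222183,1472.9774119])),
'scene':(np.array([[376.37028543,0,258.78580577],[0,376.37028543,184.54466601],[0,0,1.]]),np.array([2.08246893,0.90087487,-0.46387091]),np.array([-369.64823033,-62.10925043,1523.60413482]))}
def proj(c,P):
    K,r,t=C[c]; return cv2.projectPoints(np.array(P,float).reshape(-1,1,3),r,t,K,None)[0].reshape(-1,2)
def unproj(c,uv,z):
    K,r,t=C[c]; R=cv2.Rodrigues(r)[0]; o=-R.T@t; d=R.T@np.linalg.inv(K)@np.array([*uv,1.]); return o+d*(z-o[2])/d[2]
def w(pose,P):
    x,y,a=pose; P=np.atleast_2d(np.array(P,float)); c,s=np.cos(a),np.sin(a)
    return np.c_[x+c*P[:,0]-s*P[:,1],y+s*P[:,0]+c*P[:,1],P[:,2]]
def fit(obs,p0):
    from scipy.optimize import least_squares
    f=lambda p:np.concatenate([proj(c,w(p,P))[0]-uv for c,P,uv in obs])
    s=least_squares(f,p0,loss='soft_l1'); return s.x,f(s.x).reshape(-1,2)
E
cat > f1.py <<'E'
from h import *
t=lambda a,b:(190+a/6,120+b/6); s=lambda a,b:(210+a/6,135+b/6)
obs=[('top',(-37,170,217),t(247,210)),('top',(37,170,217),t(231,76)),('scene',(37,170,217),s(680,283)),
('top',(-101.5,-32,220.5),t(627,280)),('top',(-101.5,-108,220.5),t(763,258)),
('scene',(-101.5,-32,220.5),s(180,375)),('scene',(-101.5,-108,220.5),s(62,462)),
('scene',(-20,152,275),s(560,168)),('scene',(20,140,275),s(632,197)),('scene',(20,200,275),s(688,150))]
p,r=fit(obs,[500,0,0.1]); print("stand",p.round(3)); print(r.round(1))
ob=[('top',(45,65,50),t(12,465)),('top',(45,-65,50),t(192,370)),('top',(-45,-65,50),t(262,490)),('top',(-45,65,50),t(82,592)),
('scene',(0,-60,140),s(497,122)),('top',(0,60,140),t(20,525))]
c=unproj('top',t(137,480),50)
for a in (0.5,-2.6):
  b,r=fit(ob,[c[0],c[1],a]); print("basket",b.round(3)); print(r.round(1))
  if a>0: B=b
for n,u in (('top',t(376,205)),('scene',s(600,380)),('scene',s(465,310))):
    q=unproj(n,u,217); d=q[:2]-p[:2]; ca,sa=np.cos(p[2]),np.sin(p[2]); print('mark',n,(ca*d[0]+sa*d[1]).round(1),(-sa*d[0]+ca*d[1]).round(1))
for n in('top','scene'):
    im=cv2.imread(f'pics/{n}0.png'); im=cv2.resize(im,None,fx=4,fy=4,interpolation=cv2.INTER_CUBIC)
    def L(pose,A,Bb,col):
        uv=proj(n,w(pose,[A,Bb]))*4+2; cv2.line(im,*[tuple(int(v) for v in x) for x in uv],col,1)
    def box(pose,x0,x1,y0,y1,z0,z1,col):
        for z in(z0,z1):
            for A,Bb in (((x0,y0),(x0,y1)),((x0,y1),(x1,y1)),((x1,y1),(x1,y0)),((x1,y0),(x0,y0))): L(pose,(*A,z),(*Bb,z),col)
    box(p,-16,16,-10,270,200,200,(255,0,0)); box(p,-20,20,188,200,220,275,(0,255,0)); box(p,-20,20,140,152,220,275,(255,255,0))
    for y in(-32,-108):
        L(p,(0,y,196.5),(-84.5,y,196.5),(255,0,255));L(p,(-84.5,y,196.5),(-101.5,y,220.5),(255,0,255))
    L(p,(-37,170,217),(37,170,217),(0,0,255))
    box(B,-45,45,-65,65,0,50,(0,255,0)); L(B,(0,-60,140),(0,60,140),(0,0,255)); L(B,(0,-60,50),(0,-60,140),(0,0,255)); L(B,(0,60,50),(0,60,140),(0,0,255))
    x0,y0=(185,115) if n=='top' else (205,130)
    cv2.imwrite(f'pics/ov_{n}.png',im[y0*4:(y0+110)*4,x0*4:(x0+140)*4])
E
python3 f1.py
```

```text
stand [ 6.43686e+02 -2.48480e+01  1.22000e-01]
[[ 0.1 -0.9]
 [-0.1 -0.3]
 [-0.7  0. ]
 [-0.  -1.8]
 [ 0.1 -1.2]
 [-0.5 -0.9]
 [-0.4 -1.1]
 [ 0.5 -1.8]
 [-2.   0.4]
 [ 0.4 -1.2]]
basket [446.707 223.132   0.506]
[[ -1.    0.6]
 [ -0.4  -1. ]
 [ -0.1  -0. ]
 [ -0.8   0.5]
 [-11.   18.3]
 [  0.7  -0.7]]
basket [446.707 223.132   0.506]
[[ -1.    0.6]
 [ -0.4  -1. ]
 [ -0.1  -0. ]
 [ -0.8   0.5]
 [-11.   18.3]
 [  0.7  -0.7]]
mark top -46.7 99.8
mark scene 49.6 86.9
mark scene -28.9 89.7
```

```bash
sed -i "s/('scene',(0,-60,140)/('scene',(0,60,140)/" f1.py; python3 f1.py | tail -20
```

```text
[ 0.5 -1.8]
 [-2.   0.4]
 [ 0.4 -1.2]]
basket [447.099 222.367   0.488]
[[-0.8  0.1]
 [ 0.1 -0.9]
 [ 0.   0.3]
 [-1.   0.3]
 [-1.8 -0.5]
 [ 0.8 -1.1]]
basket [447.099 222.367   6.771]
[[-0.8  0.1]
 [ 0.1 -0.9]
 [ 0.   0.3]
 [-1.   0.3]
 [-1.8 -0.5]
 [ 0.8 -1.1]]
mark top -46.7 99.8
mark scene 49.6 86.9
mark scene -28.9 89.7
```

View pics/ov_top.png

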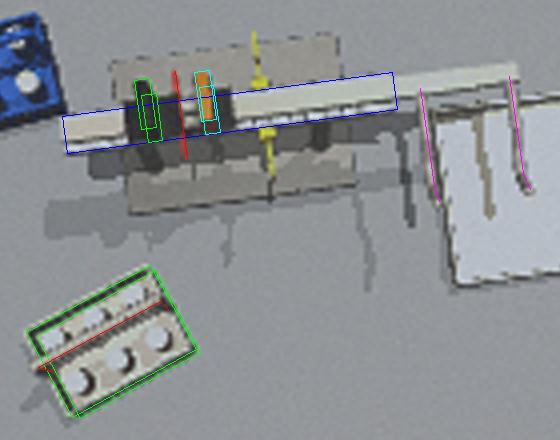

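View pics/ov_scene.png

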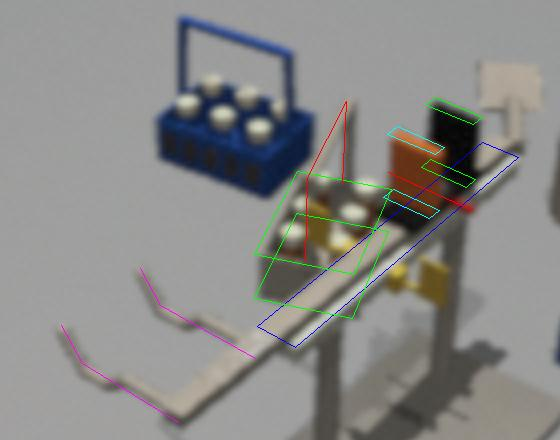

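```bash
sed -i "s#t=lambda.*#t=lambda a,b:(190+(a+.5)/6-.5,120+(b+.5)/6-.5); s=lambda a,b:(210+(a+.5)/6-.5,135+(b+.5)/6-.5)#" f1.py; python3 f1.py
cat >> h.py <<'E'
from scipy.spatial.transform import Rotation as Ro
def plan(st,pos,yawx):
    """deltas from measured pose; tool down with tool x at yaw yawx"""
    R=Ro.from_quat(st['orientation']); T=Ro.from_euler('z',yawx)*Ro.from_euler('x',np.pi)
    rv=(R.inv()*T).as_rotvec()/np.radians(5); d=R.inv().apply(np.array(pos)-st['eef_pos'])/25
    print('eef',st['eef_pos'].round(1),'t',round(st['time_s'],2),'g',round(st['grip_width'],1),'F',st['contact_force'].round(1),'rot',rv.round(2),'shift',d.round(2))
    return rv,d
E
python3 - <<'E'
from workcell import *; from h import *
b=(447.5,222.5,.488)
print(unproj('top',(207,197.5),140))
plan(state(),(447.5,222.5,260),.488+np.pi/2)
print(proj('top',[[239,-604,202],[0,0,0]]),proj('scene',[[239,-604,202],[0,0,0]]))
E
```

```text
stand [ 6.42774e+02 -2.43140e+01  1.20000e-01]
[[ 0.3 -0.2]
 [ 0.1  0.3]
 [-0.3  0.3]
 [ 0.2 -1.1]
 [ 0.3 -0.5]
 [-0.1 -0.8]
 [-0.1 -1. ]
 [ 0.9 -1.5]
 [-1.7  0.6]
 [ 0.8 -0.9]]
basket [448.366 223.849   0.491]
[[-0.8  0.2]
 [ 0.1 -0.8]
 [ 0.1  0.3]
 [-0.9  0.4]
 [-0.9 -0.1]
 [ 0.8 -1. ]]
basket [448.366 223.849   6.774]
[[-0.8  0.2]
 [ 0.1 -0.8]
 [ 0.1  0.3]
 [-0.9  0.4]
 [-0.9 -0.1]
 [ 0.8 -1. ]]
mark top -44.5 100.3
mark scene 48.5 87.1
mark scene -30.2 89.8
[449.23735613 230.55056992 140.        ]
eef [ 239.1 -604.4  202.1] t 1.5 g 85.5 F [ 0.4  0.5 -0.7] rot [  0.     0.   -19.27] shift [ 19.92 -27.69  -2.32]
[[458.70910146 256.03515046]
 [274.24086174 319.16523917]] [[ -3.29334518 240.33220229]
 [167.47297275 169.20204795]]
```

Run:
```python
from workcell import *; from h import *
plan(state(),(460,-320,290),.377+.7)
```

```text
eef [ 239.1 -604.4  202.1] t 1.5 g 85.5 F [ 0.4  0.5 -0.7] rot [ 0.    0.   -8.02] shift [12.4  -7.33 -3.52]
```

>>> carry_out:
  deltas:
    - [[0, 0, -1], [1.5, -0.9, -0.9], 85]
    - [[0, 0, -2], [3, -1.8, -1.8], 85]
    - [[0, 0, -3], [4.6, -2.7, -2.7], 85]
    - [[0, 0, -4], [6.2, -3.6, -3.5], 85]
    - [[0, 0, -5], [7.7, -4.6, -3.5], 85]
    - [[0, 0, -6], [9.3, -5.5, -3.5], 85]
    - [[0, 0, -7], [10.8, -6.4, -3.5], 85]
    - [[0, 0, -8], [12.4, -7.3, -3.5], 85]

```text
time_s: 2.17
eef_pos: [433.6, -354.0, 289.8]
orientation: [0.858, 0.514, 0.0, 0.001]
contact_force: [0.9, -0.5, -0.2]
grip_width: 85.0
```

Run:
```python
from workcell import *; from h import *
plan(state(),(475,0,290),1.5)
```

```text
eef [ 433.6 -354.   289.8] t 2.17 g 85.0 F [ 0.9 -0.5 -0.2] rot [ 0.02  0.01 -4.83] shift [13.27 -5.23 -0.03]
```

>>> carry_out:
  deltas:
    - [[0, 0, -0.6], [1.6, -0.6, 0], 85]
    - [[0, 0, -1.2], [3.2, -1.2, 0], 85]
    - [[0, 0, -1.8], [4.8, -1.8, 0], 85]
    - [[0, 0, -2.4], [6.4, -2.4, 0], 85]
    - [[0, 0, -3], [8, -3, 0], 85]
    - [[0, 0, -3.6], [9.6, -3.6, 0], 85]
    - [[0, 0, -4.2], [11.2, -4.2, 0], 85]
    - [[0, 0, -4.8], [12.5, -4.8, 0], 85]

```text
time_s: 2.83
eef_pos: [475.8, -23.2, 289.3]
orientation: [0.733, 0.68, 0.0, 0.001]
contact_force: [0.5, -0.1, -0.9]
grip_width: 85.2
```

Run:
```python
from workcell import *; from h import *
plan(state(),(448.5,224,260),.491+np.pi/2)
```

```text
eef [475.8 -23.2 289.3] t 2.83 g 85.2 F [ 0.5 -0.1 -0.9] rot [ 0.01  0.01 -6.48] shift [ 9.78 -1.83  1.16]
```

>>> carry_out:
  deltas:
    - [[0, 0, -1], [1.5, -0.3, 0.1], 85]
    - [[0, 0, -2], [3, -0.6, 0.3], 85]
    - [[0, 0, -3], [4.5, -0.9, 0.5], 85]
    - [[0, 0, -4], [6, -1.2, 0.7], 85]
    - [[0, 0, -5], [7.5, -1.5, 0.9], 85]
    - [[0, 0, -6], [8.7, -1.7, 1.0], 85]
    - [[0, 0, -6.5], [9.3, -1.8, 1.1], 85]
    - [[0, 0, -6.5], [9.3, -1.8, 1.1], 85]

```text
time_s: 3.5
eef_pos: [447.4, 213.7, 261.2]
orientation: [0.511, 0.859, 0.001, -0.001]
contact_force: [-0.3, -0.8, -0.6]
grip_width: 85.1
```

```bash
cat > look.py <<'E'
import sys
from workcell import *; from h import *
n=sys.argv[1]
def look(cam,box,k):
    s=snapshot(cam); cv2.imwrite(f'pics/{cam}_{n}_full.png',s['pixels']); crop(f'pics/{cam}_{n}_full.png',f'pics/{cam}_{n}.png',*box,k); return s
E
python3 - a <<'E'
from look import *
plan(state(),(448.5,224,121),.491+np.pi/2)
look('top',(170,130,270,230),6); look('scene',(230,90,330,190),6)
e=state()['eef_pos']; print(proj('top',[e]),proj('scene',[e]))
E
```

```text
eef [447.4 213.7 261.2] t 3.5 g 85.1 F [-0.3 -0.8 -0.6] rot [ 0.   -0.02  0.07] shift [0.33 0.23 5.61]
[[208.55865533 194.82117166]] [[285.03875512 134.74098215]]
```

View pics/top_a.png

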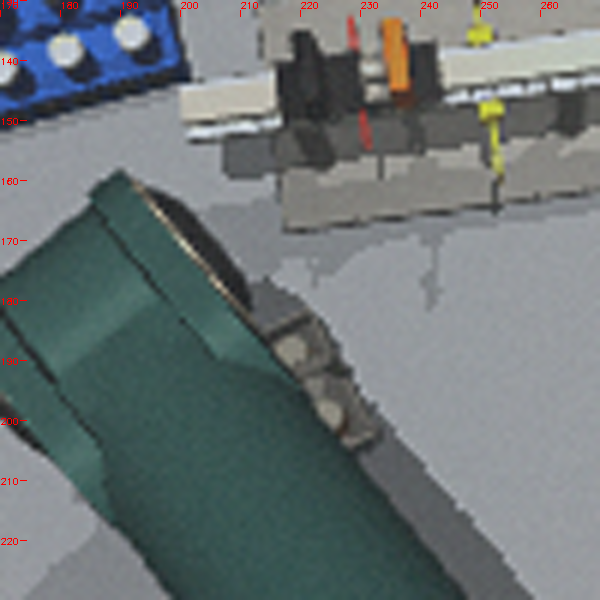

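View pics/scene_a.png

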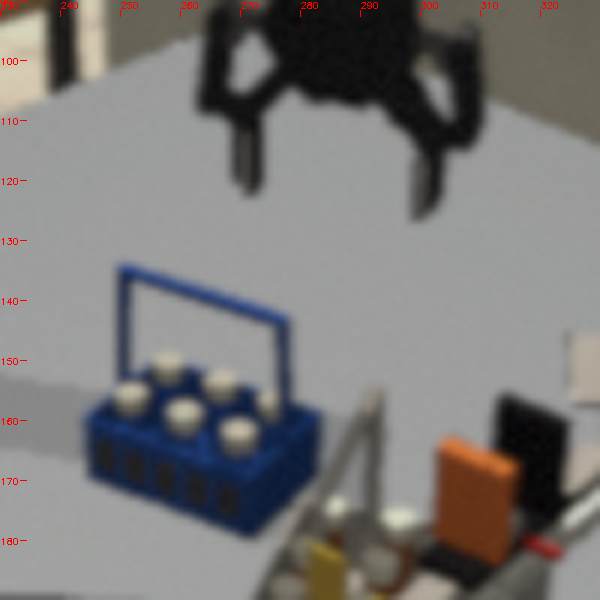

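>>> carry_out:
  deltas:
    - [[0, 0, 0], [0, 0, 0], 0]
    - [[0, 0, 0], [0, 0, 0], 0]
    - [[0, 0, 0], [0, 0, 0], 0]
    - [[0, 0, 0], [0, 0, 0], 0]
    - [[0, 0, 0], [0, 0, 0], 0]
    - [[0, 0, 0], [0, 0, 0], 0]
    - [[0, 0, 0], [0, 0, 0], 0]
    - [[0, 0, 0], [0, 0, 0], 0]

```text
time_s: 4.27
eef_pos: [448.7, 210.1, 261.3]
orientation: [0.514, 0.858, -0.0, 0.0]
contact_force: [1.4, -0.5, -0.3]
grip_width: -0.2
```

```bash
python3 - b <<'E'
from look import *
plan(state(),(448.5,224,121),.491+np.pi/2)
s=look('scene',(230,90,330,190),6)
print(s['mtx'],s['rvec'],s['tvec'])
e=state()['eef_pos']; print(proj('top',[e]),proj('scene',[e]))
E
```

```text
eef [448.7 210.1 261.3] t 4.27 g -0.2 F [ 1.4 -0.5 -0.3] rot [-0.    0.   -0.01] shift [0.49 0.26 5.61]
[[376.37028543   0.         258.78580577]
 [  0.         376.37028543 184.54466601]
 [  0.           0.           1.        ]] [ 2.08246893  0.90087487 -0.46387091] [-369.64823033  -62.10925043 1523.60413482]
[[208.31584386 194.87913423]] [[285.15859289 134.57879244]]
```

View pics/scene_b.png

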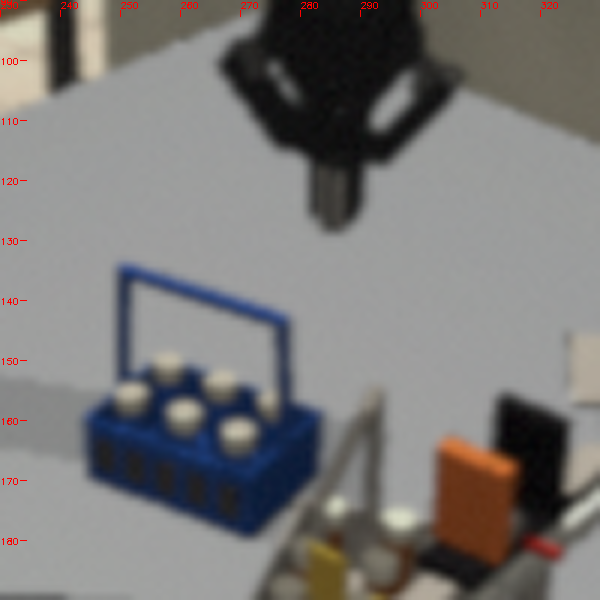

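Run:
```python
from h import *
for z in (261,271,281,291): print(z,proj('scene',[[448.7,210.1,z]]))
K,r,t=C['scene'];R=cv2.Rodrigues(r)[0];print(-R.T@t)
K,r,t=C['top'];R=cv2.Rodrigues(r)[0];print(-R.T@t)
```

```text
261 [[285.15835398 134.67953614]]
271 [[285.24101855 131.95542251]]
281 [[285.32452492 129.20356843]]
291 [[285.40888601 126.42354802]]
[1174.31693955 -562.73898119  875.31222849]
[ 349.17126929   47.97567563 1508.19404117]
```

>>> carry_out:
  deltas:
    - [[0, 0, 0], [0.3, 0.2, 0], 85]
    - [[0, 0, 0], [0.5, 0.26, 0], 85]
    - [[0, 0, 0], [0.5, 0.26, 0.5], 85]
    - [[0, 0, 0], [0.5, 0.26, 1.5], 85]
    - [[0, 0, 0], [0.5, 0.26, 2.5], 85]
    - [[0, 0, 0], [0.5, 0.26, 3.5], 85]
    - [[0, 0, 0], [0.5, 0.26, 4.2], 85]
    - [[0, 0, 0], [0.5, 0.26, 4.2], 85]

```text
time_s: 4.98
eef_pos: [446.0, 223.8, 153.0]
orientation: [0.514, 0.858, -0.002, -0.002]
contact_force: [0.4, -0.4, -0.8]
grip_width: 84.9
```

```bash
python3 - c <<'E'
from look import *
plan(state(),(448.5,224,121),.491+np.pi/2)
s=look('scene',(240,110,340,210),6); look('top',(170,130,270,230),6)
e=state()['eef_pos']; print(proj('top',[e]),proj('scene',[e]))
E
```

```text
eef [446.  223.8 153. ] t 4.98 g 84.9 F [ 0.4 -0.4 -0.8] rot [-0.07 -0.02  0.  ] shift [-0.04  0.1   1.28]
[[207.9310888  197.44178979]] [[287.31818967 159.82473391]]
```

View pics/scene_c.png

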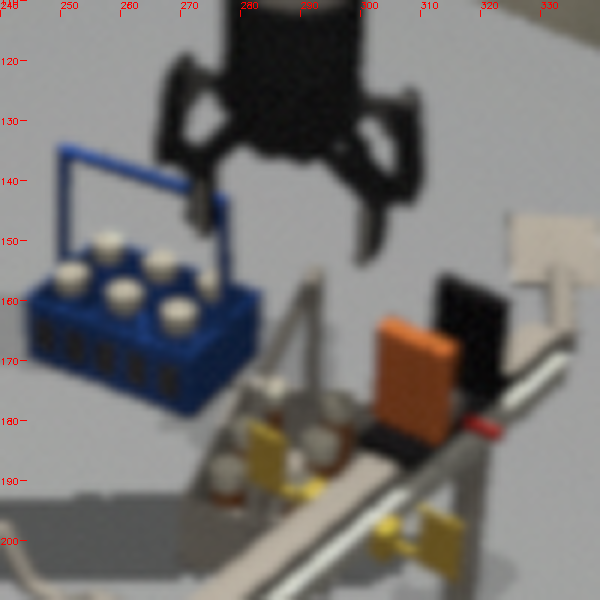

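View pics/top_c.png

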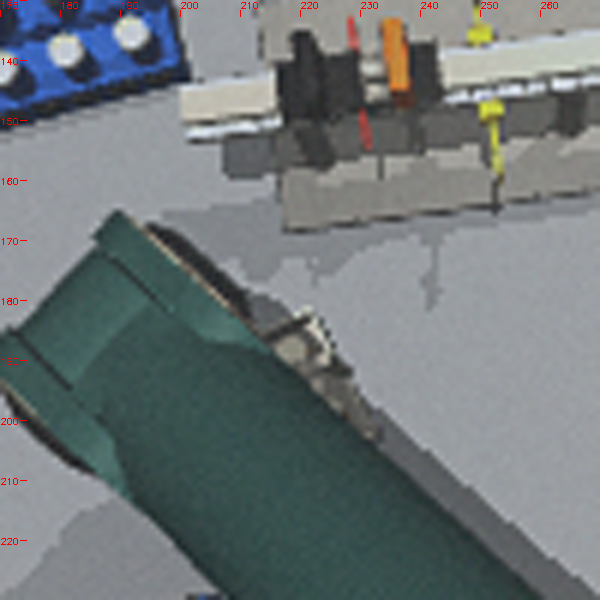

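Run:
```python
from h import *
b=(448.4,223.8,.491)
print(proj('scene',w(b,[(0,60,140),(0,0,140),(0,-60,140),(0,60,50),(0,-60,50),(45,-65,50),(45,-65,0),(-45,-65,0)])).round(1))
```

```text
[[291.5 154.8]
 [286.9 164. ]
 [282.  173.7]
 [290.6 175.3]
 [281.5 194.8]
 [293.7 198.2]
 [293.1 209.2]
 [268.7 204. ]]
```

>>> carry_out:
  deltas:
    - [[0, 0, 0], [0, 0.1, 0.4], 85]
    - [[0, 0, 0], [0, 0.1, 0.8], 85]
    - [[0, 0, 0], [0, 0.1, 1.2], 85]
    - [[0, 0, 0], [0, 0.1, 1.6], 85]
    - [[0, 0, 0], [0, 0.1, 1.8], 85]
    - [[0, 0, 0], [0, 0.1, 1.8], 85]
    - [[0, 0, 0], [0, 0.1, 1.8], 85]
    - [[0, 0, 0], [0, 0.1, 1.8], 85]

```text
time_s: 5.75
eef_pos: [450.9, 225.7, 111.6]
orientation: [0.514, 0.858, 0.0, 0.0]
contact_force: [0.3, 0.1, 0.9]
grip_width: 84.6
```

```bash
python3 - d <<'E'
from look import *
plan(state(),(448.5,224,108),.491+np.pi/2)
s=look('scene',(240,110,340,210),6)
e=state()['eef_pos']; print(proj('top',[e]),proj('scene',[e]))
E
```

```text
eef [450.9 225.7 111.6] t 5.75 g 84.6 F [0.3 0.1 0.9] rot [ 0.01 -0.   -0.01] shift [-0.01 -0.12  0.14]
[[209.44990047 197.54333283]] [[287.61577198 170.77493649]]
```

View pics/scene_d.png

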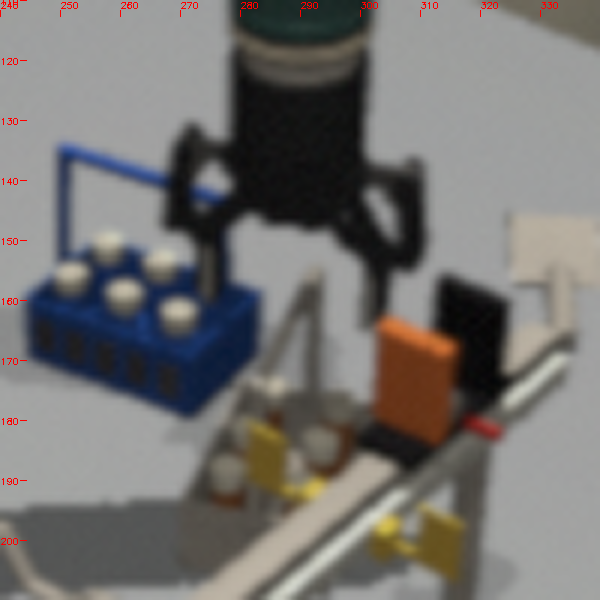

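>>> carry_out:
  deltas:
    - [[0, 0, 0], [0, -0.1, 0.3], 85]
    - [[0, 0, 0], [0, -0.1, 0.6], 85]
    - [[0, 0, 0], [0, -0.1, 0.6], 85]
    - [[0, 0, 0], [0, -0.1, 0.6], 0]
    - [[0, 0, 0], [0, -0.1, 0.6], 0]
    - [[0, 0, 0], [0, -0.1, 0.6], 0]
    - [[0, 0, 0], [0, -0.1, 0.6], 0]
    - [[0, 0, 0], [0, -0.1, 0.6], 0]

```text
time_s: 6.47
eef_pos: [448.6, 224.3, 96.5]
orientation: [0.514, 0.858, 0.0, 0.0]
contact_force: [-0.3, -0.2, -0.6]
grip_width: 25.4
```

```bash
python3 - e <<'E'
from look import *
plan(state(),(448.5,224,108),.491+np.pi/2)
s=look('scene',(240,110,340,210),6)
e=state()['eef_pos']; print(proj('top',[e]),proj('scene',[e]))
E
```

```text
eef [448.6 224.3  96.5] t 6.47 g 25.4 F [-0.3 -0.2 -0.6] rot [ 0.    0.   -0.01] shift [-0.01 -0.01 -0.46]
[[210.37434149 198.51317441]] [[286.71461181 174.18255632]]
```

View pics/scene_e.png

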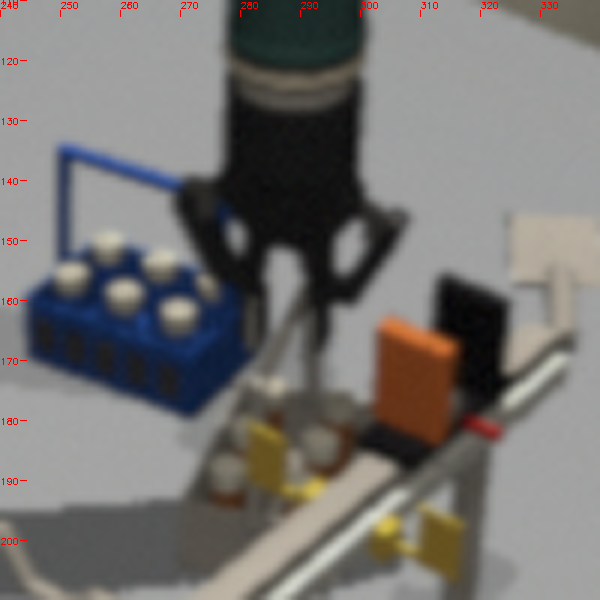

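>>> carry_out:
  deltas:
    - [[0, 0, 0], [0, 0, 0], 0]
    - [[0, 0, 0], [0, 0, 0], 0]
    - [[0, 0, 0], [0, 0, 0], 0]
    - [[0, 0, 0], [0, 0, 0], 0]
    - [[0, 0, 0], [0, 0, -0.4], 0]
    - [[0, 0, 0], [0, 0, -0.8], 0]
    - [[0, 0, 0], [0, 0, -1.2], 0]
    - [[0, 0, 0], [0, 0, -1.6], 0]

```text
time_s: 7.18
eef_pos: [448.3, 224.2, 137.4]
orientation: [0.514, 0.858, -0.0, -0.0]
contact_force: [-0.2, -0.4, -3.9]
grip_width: 8.2
```

```bash
python3 - f <<'E'
from look import *
plan(state(),(448.5,224,200),.491+np.pi/2)
s=look('scene',(240,110,340,210),6)
e=state()['eef_pos']; print(proj('top',[e]),proj('scene',[e]))
E
```

```text
eef [448.3 224.2 137.4] t 7.18 g 8.2 F [-0.2 -0.4 -3.9] rot [-0.    0.   -0.01] shift [-0.01  0.   -2.5 ]
[[208.63883242 197.42389766]] [[287.39445693 164.14123335]]
```

View pics/scene_f.png

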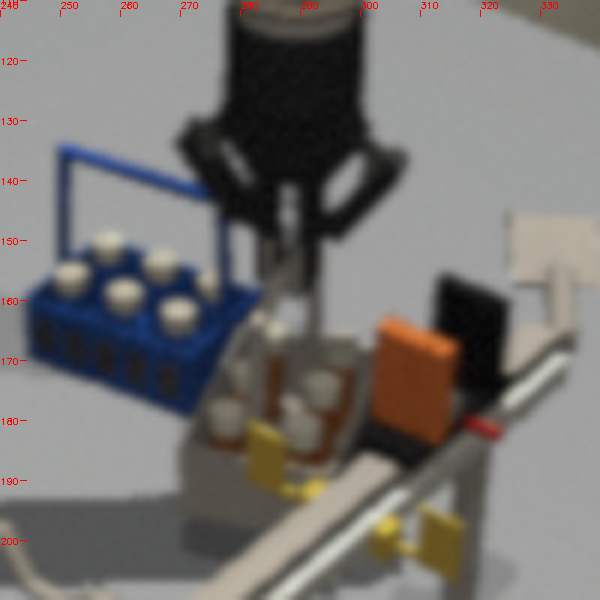

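```bash
cat >> h.py <<'E'
S=(642.8,-24.3,.120)
def sf(x,y,z): return w(S,(x,y,z))[0]
def tosf(q):
    d=np.array(q)[:2]-np.array(S[:2]); c,s=np.cos(S[2]),np.sin(S[2]); return np.array([c*d[0]+s*d[1],-s*d[0]+c*d[1]])
E
python3 - <<'E'
from workcell import *; from h import *
print(sf(-73.5,-70,240),sf(-195,-70,240))
plan(state(),sf(-195,-70,196.5),.12+np.pi/2)
E
```

```text
[ 578.20841977 -102.59545175  240.        ] [ 457.58217052 -117.14048493  240.        ]
eef [449.5 225.  139.3] t 7.23 g 7.6 F [ 1.   1.4 -1.5] rot [0.04 0.   4.24] shift [-12.23  -6.15  -2.3 ]
```

>>> carry_out:
  deltas:
    - [[0, 0, 0], [-0.2, -0.1, -0.8], 0]
    - [[0, 0, 0.2], [-0.8, -0.4, -1.6], 0]
    - [[0, 0, 0.5], [-1.8, -0.9, -2.3], 0]
    - [[0, 0, 0.9], [-2.8, -1.4, -2.3], 0]
    - [[0, 0, 1.3], [-3.8, -1.9, -2.3], 0]
    - [[0, 0, 1.7], [-4.8, -2.4, -2.3], 0]
    - [[0, 0, 2.0], [-5.8, -2.9, -2.3], 0]
    - [[0, 0, 2.3], [-6.8, -3.4, -2.3], 0]

```text
time_s: 7.9
eef_pos: [453.2, 32.9, 194.3]
orientation: [0.598, 0.801, 0.0, 0.0]
contact_force: [-0.3, 0.7, -3.4]
grip_width: 7.8
```

Run:
```python
from workcell import *; from h import *
plan(state(),sf(-195,-70,196.5),.12+np.pi/2)
```

```text
eef [453.2  32.9 194.3] t 7.9 g 7.8 F [-0.3  0.7 -3.4] rot [0.01 0.01 1.93] shift [-5.8  -1.54 -0.08]
```

>>> carry_out:
  deltas:
    - [[0, 0, 0.4], [-0.8, -0.2, 0], 0]
    - [[0, 0, 0.8], [-1.7, -0.4, 0], 0]
    - [[0, 0, 1.1], [-2.6, -0.7, 0], 0]
    - [[0, 0, 1.4], [-3.5, -0.9, 0], 0]
    - [[0, 0, 1.7], [-4.3, -1.1, -0.05], 0]
    - [[0, 0, 1.9], [-5, -1.3, -0.1], 0]
    - [[0, 0, 1.9], [-5.5, -1.4, -0.1], 0]
    - [[0, 0, 1.9], [-5.6, -1.5, -0.1], 0]

```text
time_s: 8.57
eef_pos: [457.8, -113.3, 196.6]
orientation: [0.663, 0.748, -0.0, 0.001]
contact_force: [0.8, 0.2, -2.7]
grip_width: 7.6
```

```bash
python3 - g <<'E'
from look import *
plan(state(),sf(-195,-70,196.5),.12+np.pi/2)
s=look('scene',(180,130,310,230),6); look('top',(230,120,360,220),6)
e=state()['eef_pos']; q=e+[0,0,43.5]; ax=np.array([np.cos(S[2]+np.pi/2),np.sin(S[2]+np.pi/2),0]); P=[q-60*ax,q,q+60*ax]
for c in('top','scene'): print(proj(c,P).round(1).tolist(), proj(c,[sf(-101.5,-32,220.5),sf(-101.5,-108,220.5)]).round(1).tolist())
E
```

```text
eef [ 457.8 -113.3  196.6] t 8.57 g 7.6 F [ 0.8  0.2 -2.7] rot [0.01 0.01 0.01] shift [-0.15 -0.03  0.  ]
[[326.9, 188.8], [308.6, 191.3], [290.2, 193.8]] [[294.3, 165.2], [317.1, 162.1]]
[[190.6, 193.6], [206.9, 183.1], [222.1, 173.3]] [[239.5, 196.3], [219.8, 210.6]]
```

View pics/scene_g.png

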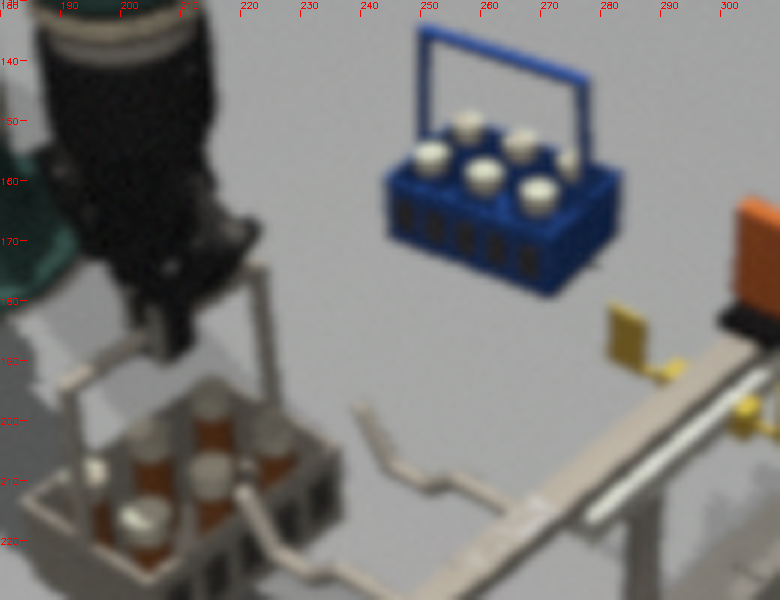

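View pics/top_g.png

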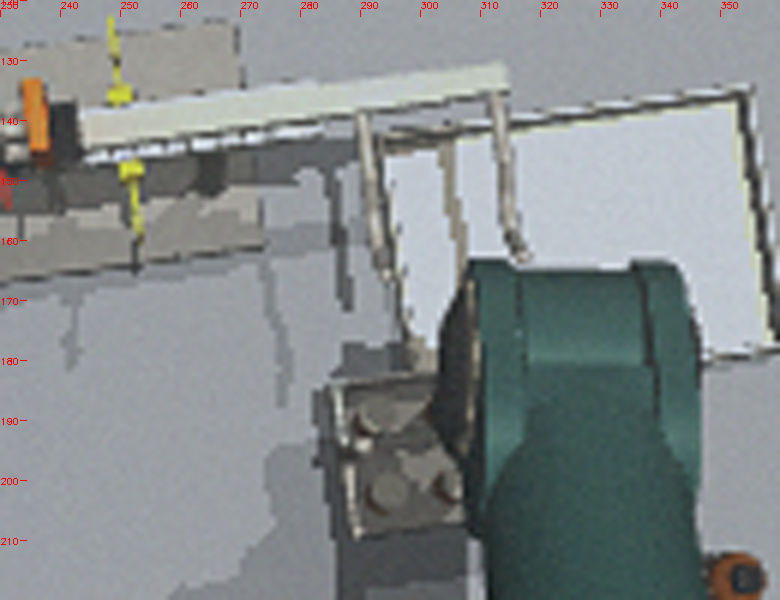

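Run:
```python
from workcell import *; from h import *
plan(state(),sf(-75,-70,196.5),.12+np.pi/2)
```

```text
eef [ 457.1 -110.8  196.3] t 8.67 g 7.7 F [ 0.4  0.2 -4. ] rot [-0.   -0.    0.03] shift [-0.27  4.79 -0.01]
```

>>> carry_out:
  deltas:
    - [[0, 0, 0], [-0.1, 0.4, 0], 0]
    - [[0, 0, 0], [-0.2, 1, 0], 0]
    - [[0, 0, 0], [-0.2, 1.7, 0], 0]
    - [[0, 0, 0], [-0.2, 2.4, 0], 0]
    - [[0, 0, 0], [-0.2, 3.1, 0], 0]
    - [[0, 0, 0], [-0.2, 3.8, 0], 0]
    - [[0, 0, 0], [-0.2, 4.4, 0], 0]
    - [[0, 0, 0], [-0.2, 4.75, 0], 0]

```text
time_s: 9.33
eef_pos: [578.4, -98.8, 196.1]
orientation: [0.661, 0.75, 0.001, -0.0]
contact_force: [-0.3, 0.7, -3.0]
grip_width: 7.4
```

```bash
python3 - h <<'E'
from look import *
plan(state(),sf(-75,-70,156),.12+np.pi/2); print(tosf(state()['eef_pos']))
s=look('scene',(190,130,320,230),6); look('top',(230,120,360,220),6)
e=state()['eef_pos']; q=e+[0,0,43.5]; ax=np.array([np.cos(S[2]+np.pi/2),np.sin(S[2]+np.pi/2),0]); P=[q-60*ax,q,q+60*ax]
for c in('top','scene'): print(proj(c,P).round(1).tolist())
E
```

```text
eef [578.4 -98.8 196.1] t 9.33 g 7.4 F [-0.3  0.7 -3. ] rot [ 0.02 -0.01  0.07] shift [-0.15 -0.09  1.61]
[-72.8913776  -66.22529587]
[[322.2, 152.1], [304.0, 154.5], [285.8, 157.0]]
[[221.8, 213.4], [238.0, 201.5], [253.1, 190.4]]
```

View pics/scene_h.png

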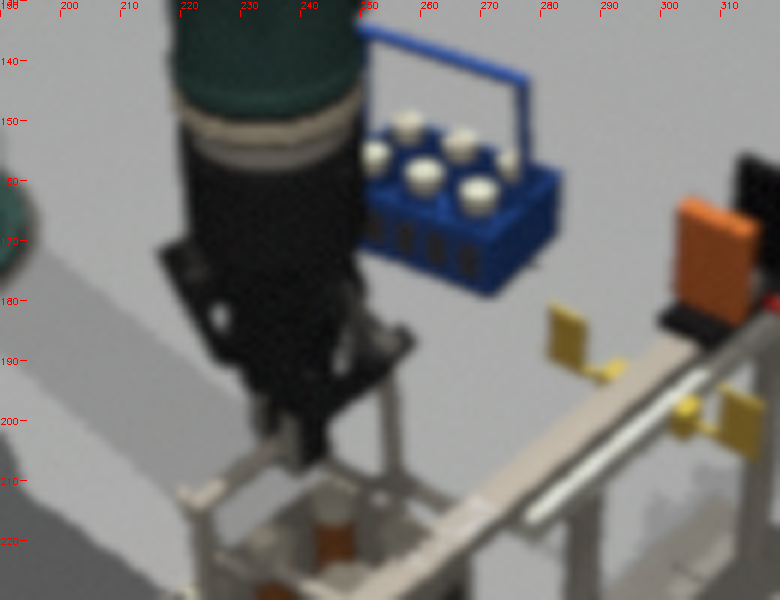

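View pics/top_h.png

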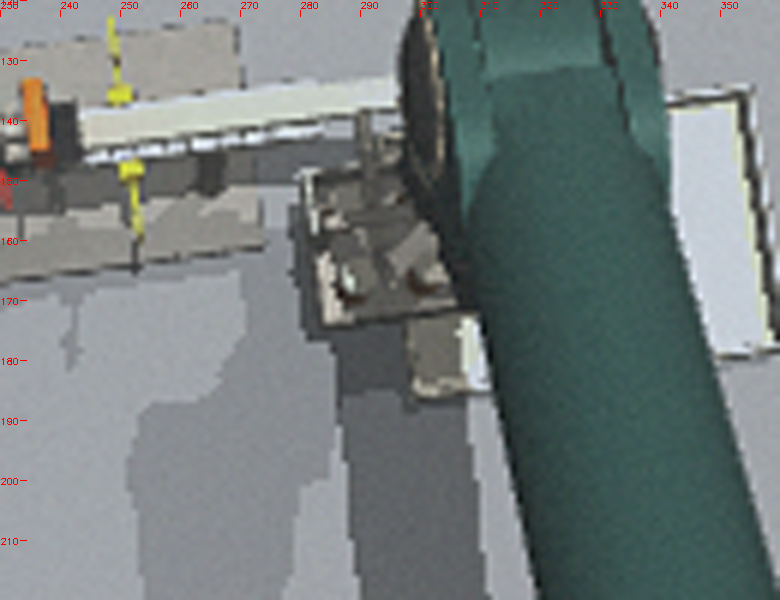

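>>> carry_out:
  deltas:
    - [[0, 0, 0], [-0.1, -0.05, 0.2], 0]
    - [[0, 0, 0], [-0.1, -0.05, 0.5], 0]
    - [[0, 0, 0], [-0.1, -0.05, 0.8], 0]
    - [[0, 0, 0], [-0.1, -0.05, 1.1], 0]
    - [[0, 0, 0], [-0.1, -0.05, 1.3], 0]
    - [[0, 0, 0], [-0.1, -0.05, 1.45], 0]
    - [[0, 0, 0], [-0.1, -0.05, 1.5], 0]
    - [[0, 0, 0], [-0.1, -0.05, 1.5], 0]

```text
time_s: 10.1
eef_pos: [574.9, -103.6, 158.4]
orientation: [0.662, 0.749, -0.0, -0.0]
contact_force: [0.1, -0.4, -3.3]
grip_width: 7.6
```

```bash
python3 - i <<'E'
from look import *
plan(state(),sf(-75,-70,156),.12+np.pi/2); print(tosf(state()['eef_pos']))
s=look('scene',(190,130,320,230),6); look('top',(230,120,360,220),6)
e=state()['eef_pos']; q=e+[0,0,43.5]; ax=np.array([np.cos(S[2]+np.pi/2),np.sin(S[2]+np.pi/2),0]); P=[q-60*ax,q,q+60*ax]
for c in('top','scene'): print(proj(c,P).round(1).tolist())
E
```

```text
eef [ 574.9 -103.6  158.4] t 10.1 g 7.6 F [ 0.1 -0.4 -3.3] rot [-0.01 -0.    0.04] shift [0.02 0.08 0.1 ]
[-76.94179457 -70.56853917]
[[321.9, 154.7], [304.2, 157.1], [286.4, 159.5]]
[[221.0, 224.4], [236.9, 212.4], [251.7, 201.2]]
```

View pics/scene_i.png

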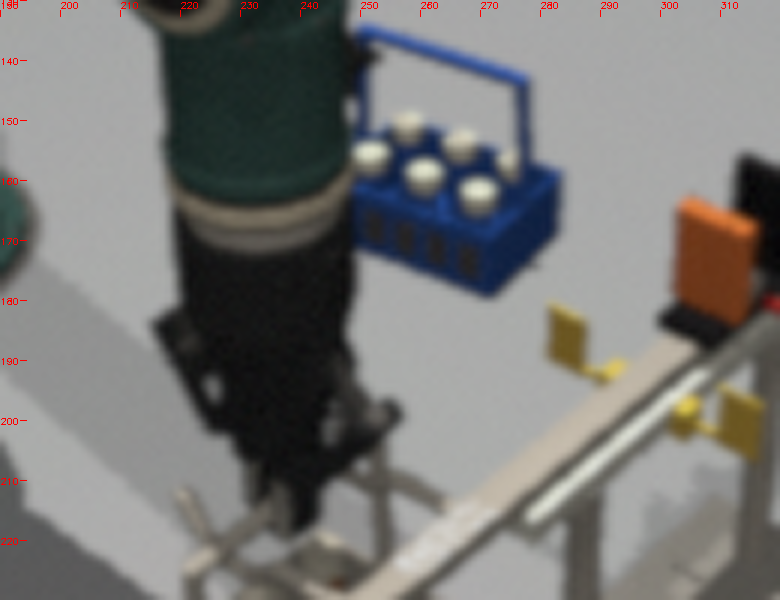

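>>> carry_out:
  deltas:
    - [[0, 0, 0], [0, 0.05, 0.05], 0]
    - [[0, 0, 0], [0, 0.05, 0.1], 0]
    - [[0, 0, 0], [0, 0.05, 0.12], 0]
    - [[0, 0, 0], [0, 0.05, 0.14], 0]
    - [[0, 0, 0], [0, 0.05, 0.16], 0]
    - [[0, 0, 0], [0, 0.05, 0.16], 0]
    - [[0, 0, 0], [0, 0.05, 0.16], 0]
    - [[0, 0, 0], [0, 0.05, 0.16], 0]

```text
time_s: 10.87
eef_pos: [577.1, -103.5, 157.2]
orientation: [0.662, 0.749, 0.0, 0.001]
contact_force: [-4.7, -0.2, 9.8]
grip_width: 7.4
```

>>> carry_out:
  deltas:
    - [[0, 0, 0], [0, 0, -0.05], 0]
    - [[0, 0, 0], [0, 0, -0.08], 0]
    - [[0, 0, 0], [0, 0, -0.08], 12]
    - [[0, 0, 0], [0, 0, -0.08], 18]
    - [[0, 0, 0], [0, 0, -0.08], 25]
    - [[0, 0, 0], [0, 0, -0.08], 40]
    - [[0, 0, 0], [0, 0, -0.08], 40]
    - [[0, 0, 0], [0, 0, -0.08], 40]

```text
time_s: 11.53
eef_pos: [576.3, -103.4, 156.7]
orientation: [0.662, 0.749, -0.0, -0.0]
contact_force: [-0.5, -1.0, -0.0]
grip_width: 40.1
```

```bash
python3 - j <<'E'
from look import *
plan(state(),sf(-75,-70,156),.12+np.pi/2); print(tosf(state()['eef_pos']))
s=look('scene',(190,170,320,270),6)
E
```

```text
eef [ 576.3 -103.4  156.7] t 11.53 g 40.1 F [-0.5 -1.  -0. ] rot [-0.   -0.    0.04] shift [0.02 0.02 0.03]
[-75.45900199 -70.59626947]
```

View pics/scene_j.png

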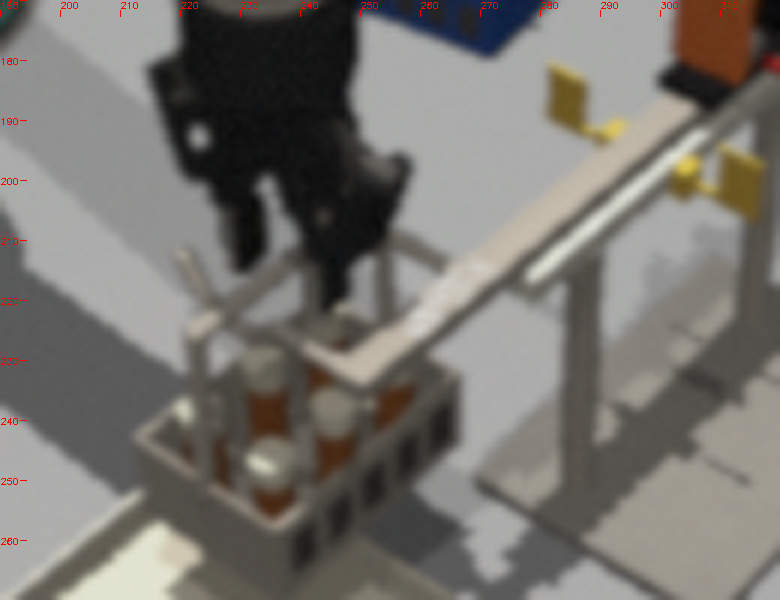

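>>> carry_out:
  deltas:
    - [[0, 0, 0], [0, 0, -0.2], 40]
    - [[0, 0, 0], [0, 0, -0.5], 40]
    - [[0, 0, 0], [0, 0, -1], 40]
    - [[0, 0, 0], [0, 0, -1.7], 40]
    - [[0, 0, 0], [0, 0, -2.6], 50]
    - [[0, 0, 0], [0, 0, -3.6], 60]
    - [[0, 0, 0], [0, 0, -4.6], 75]
    - [[0, 0, 0], [0, 0, -5.5], 85]

```text
time_s: 12.25
eef_pos: [576.7, -103.2, 297.5]
orientation: [0.662, 0.75, 0.001, 0.001]
contact_force: [0.7, -0.4, 0.3]
grip_width: 81.4
```

```bash
python3 - k <<'E'
from look import *
plan(state(),sf(0,175,330),.12)
plan(state(),sf(0,175,330),.12+np.pi)
print(state()['qpos'].round(2))
s=look('scene',(190,170,320,270),6)
E
```

```text
eef [ 576.7 -103.2  297.5] t 12.25 g 81.4 F [ 0.7 -0.4  0.3] rot [ 3.000e-02 -1.000e-02  1.805e+01] shift [ 9.8   3.05 -1.3 ]
eef [ 576.7 -103.2  297.5] t 12.25 g 81.4 F [ 0.7 -0.4  0.3] rot [ 1.000e-02  3.000e-02 -1.795e+01] shift [ 9.8   3.05 -1.3 ]
[ 0.55  0.34 -0.55  1.63  0.19  1.23  0.09]
```

View pics/scene_k.png

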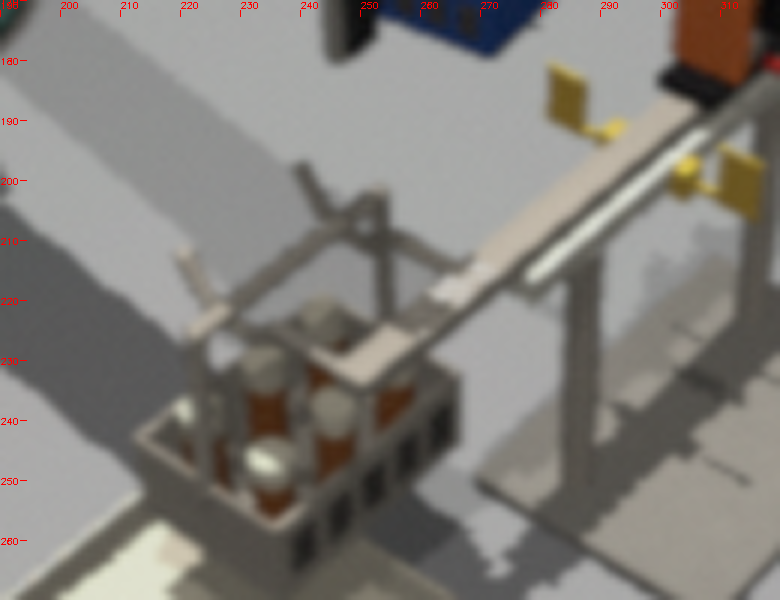

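>>> carry_out:
  deltas:
    - [[0, 0, -1.2], [0.8, 0.2, -0.3], 85]
    - [[0, 0, -2.4], [1.8, 0.5, -0.6], 85]
    - [[0, 0, -3.6], [2.9, 0.9, -0.9], 85]
    - [[0, 0, -4.8], [4, 1.2, -1.3], 85]
    - [[0, 0, -6], [5.1, 1.6, -1.3], 85]
    - [[0, 0, -7.2], [6.2, 1.9, -1.3], 85]
    - [[0, 0, -8.4], [7.3, 2.3, -1.3], 85]
    - [[0, 0, -9.6], [8.4, 2.6, -1.3], 85]

```text
time_s: 12.97
eef_pos: [615.4, 114.3, 328.2]
orientation: [0.298, 0.955, 0.0, 0.001]
contact_force: [0.7, 0.8, -0.4]
grip_width: 84.6
```

```bash
python3 - k <<'E'
from look import *
plan(state(),sf(0,172,320),.12+np.pi)
print(state()['qpos'].round(2))
E
```

```text
eef [615.4 114.3 328.2] t 12.97 g 84.6 F [ 0.7  0.8 -0.4] rot [ 0.    0.02 -8.3 ] shift [0.51 1.21 0.33]
[ 0.3   0.44 -0.77  1.47  0.31  1.35  0.49]
```

>>> carry_out:
  deltas:
    - [[0, 0, -1.3], [0.2, 0.5, 0.1], 85]
    - [[0, 0, -2.6], [0.4, 0.9, 0.3], 85]
    - [[0, 0, -3.9], [0.5, 1.2, 0.3], 85]
    - [[0, 0, -5.2], [0.5, 1.2, 0.3], 85]
    - [[0, 0, -6.5], [0.5, 1.2, 0.3], 85]
    - [[0, 0, -7.6], [0.5, 1.2, 0.3], 85]
    - [[0, 0, -8.3], [0.5, 1.2, 0.3], 85]
    - [[0, 0, -8.3], [0.5, 1.2, 0.3], 85]

```text
time_s: 13.63
eef_pos: [622.0, 144.7, 320.3]
orientation: [-0.058, 0.998, 0.0, 0.0]
contact_force: [0.1, 0.0, -0.3]
grip_width: 85.0
```

```bash
python3 - l <<'E'
from look import *
plan(state(),sf(0,172,270),.12+np.pi);print(tosf(state()['eef_pos']))
print(state()['qpos'].round(2))
s=look('scene',(240,100,370,200),6)
s=look('top',(170,100,300,200),6)
q=state()['eef_pos'];print(proj('scene',[q,q+[0,0,35]]))
E
```

```text
eef [622.  144.7 320.3] t 13.63 g 85.0 F [ 0.1  0.  -0.3] rot [ 0.    0.01 -0.04] shift [-0.02  0.07  2.01]
[ -0.43136317 170.26016964]
[ 0.33  0.52 -0.91  1.45  0.41  1.37  1.09]
[[314.38035029 147.11731368]
 [315.33694124 136.08306099]]
```

View pics/scene_l.png

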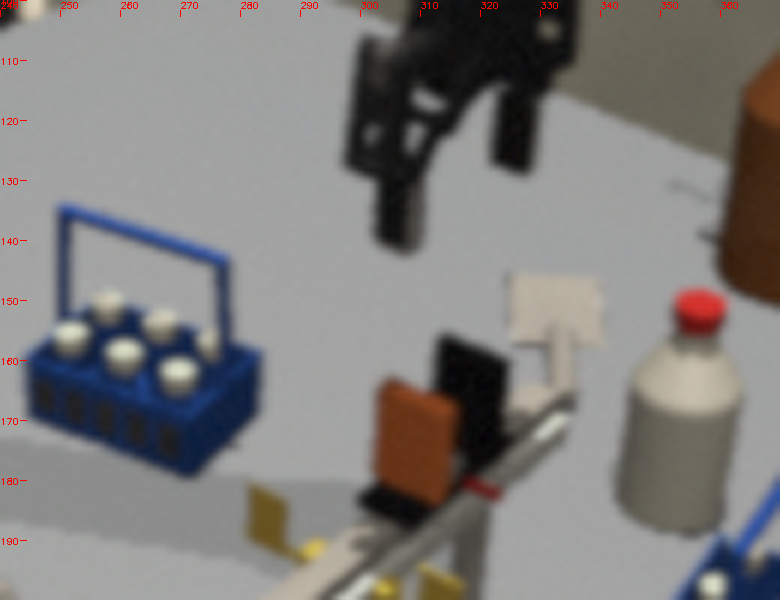

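View pics/top_l.png

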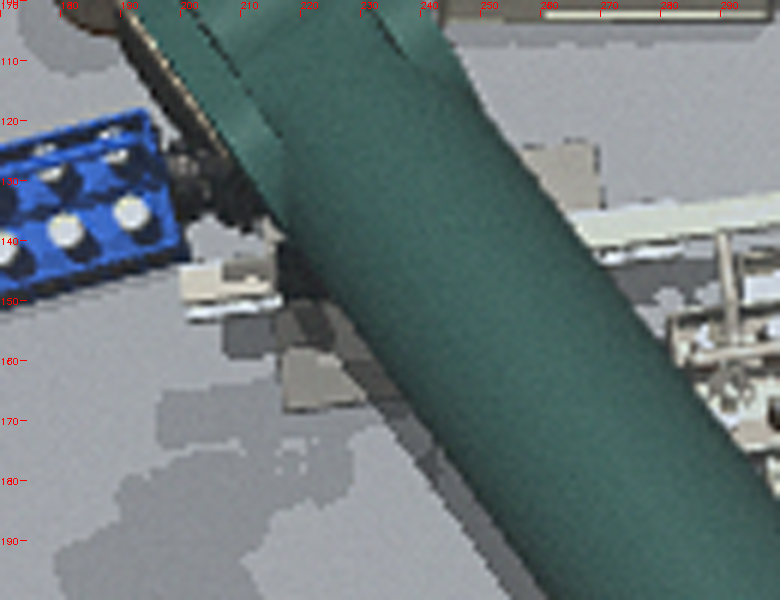

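>>> carry_out:
  deltas:
    - [[0, 0, 0], [0, 0, 0.5], 85]
    - [[0, 0, 0], [0, 0, 1], 85]
    - [[0, 0, 0], [0, 0, 1.4], 85]
    - [[0, 0, 0], [0, 0, 1.7], 85]
    - [[0, 0, 0], [0, 0, 1.7], 85]
    - [[0, 0, 0], [0, 0, 1.7], 85]
    - [[0, 0, 0], [0, 0, 1.7], 85]
    - [[0, 0, 0], [0, 0, 1.7], 85]

```text
time_s: 14.4
eef_pos: [622.2, 145.0, 277.4]
orientation: [-0.057, 0.998, 0.0, 0.0]
contact_force: [0.5, 0.1, 0.1]
grip_width: 84.9
```

```bash
python3 - m <<'E'
from look import *
plan(state(),sf(0,172,224),.12+np.pi);print(tosf(state()['eef_pos']))
s=look('scene',(260,120,390,220),6)
q=state()['eef_pos'];print(proj('scene',[q,q+[0,0,35]]))
E
```

```text
eef [622.2 145.  277.4] t 14.4 g 84.9 F [0.5 0.1 0.1] rot [ 0.    0.01 -0.06] shift [-0.01  0.06  2.14]
[ -0.2221206  170.53015738]
[[313.39281435 159.94126017]
 [314.30521994 149.44602627]]
```

View pics/scene_m.png

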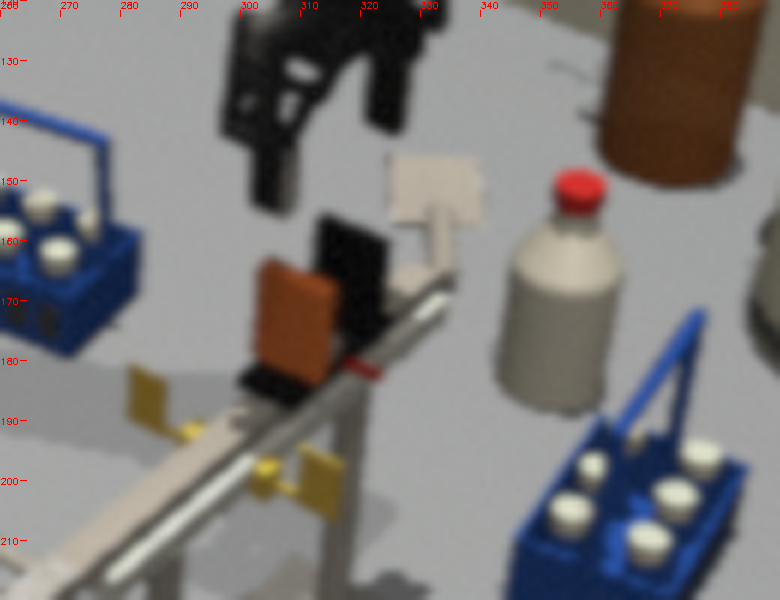

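>>> carry_out:
  deltas:
    - [[0, 0, 0], [0, 0.05, 0.3], 85]
    - [[0, 0, 0], [0, 0.05, 0.6], 85]
    - [[0, 0, 0], [0, 0.05, 0.9], 85]
    - [[0, 0, 0], [0, 0.05, 1.2], 85]
    - [[0, 0, 0], [0, 0.05, 1.2], 85]
    - [[0, 0, 0], [0, 0.05, 1.2], 85]
    - [[0, 0, 0], [0, 0.05, 1.2], 85]
    - [[0, 0, 0], [0, 0.05, 1.2], 85]

```text
time_s: 15.12
eef_pos: [621.9, 146.2, 247.2]
orientation: [-0.057, 0.998, 0.0, 0.0]
contact_force: [0.3, 0.1, 0.7]
grip_width: 84.8
```

```bash
python3 - n <<'E'
from look import *
plan(state(),sf(0,172,224),.12+np.pi);print(tosf(state()['eef_pos']))
s=look('scene',(280,130,350,190),11)
q=state()['eef_pos'];print(proj('scene',[q,q+[0,0,35]]))
E
```

```text
eef [621.9 146.2 247.2] t 15.12 g 84.8 F [0.3 0.1 0.7] rot [ 0.    0.01 -0.06] shift [-0.01  0.01  0.93]
[ -0.31743234 171.738162  ]
[[312.85116437 168.45552667]
 [313.73622884 158.3207195 ]]
```

View pics/scene_n.png

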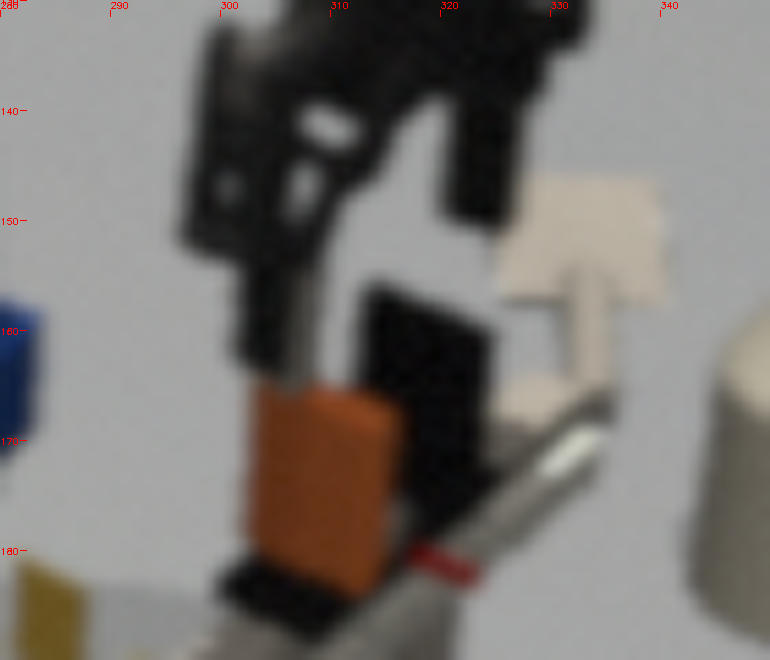

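>>> carry_out:
  deltas:
    - [[0, 0, 0], [0, 0, 0.2], 85]
    - [[0, 0, 0], [0, 0, 0.4], 85]
    - [[0, 0, 0], [0, 0, 0.6], 85]
    - [[0, 0, 0], [0, 0, 0.8], 85]
    - [[0, 0, 0], [0, 0, 0.95], 85]
    - [[0, 0, 0], [0, 0, 0.95], 85]
    - [[0, 0, 0], [0, 0, 0.95], 85]
    - [[0, 0, 0], [0, 0, 0.95], 85]

```text
time_s: 15.83
eef_pos: [621.8, 146.1, 223.2]
orientation: [-0.057, 0.998, 0.0, 0.0]
contact_force: [-0.3, -0.3, 0.1]
grip_width: 84.9
```

```bash
python3 - o <<'E'
from look import *
plan(state(),sf(0,172,224),.12+np.pi);print(tosf(state()['eef_pos']))
s=look('scene',(280,130,350,190),11)
E
```

```text
eef [621.8 146.1 223.2] t 15.83 g 84.9 F [-0.3 -0.3  0.1] rot [ 0.    0.   -0.06] shift [-0.02  0.01 -0.03]
[ -0.46044201 171.72329421]
```

View pics/scene_o.png

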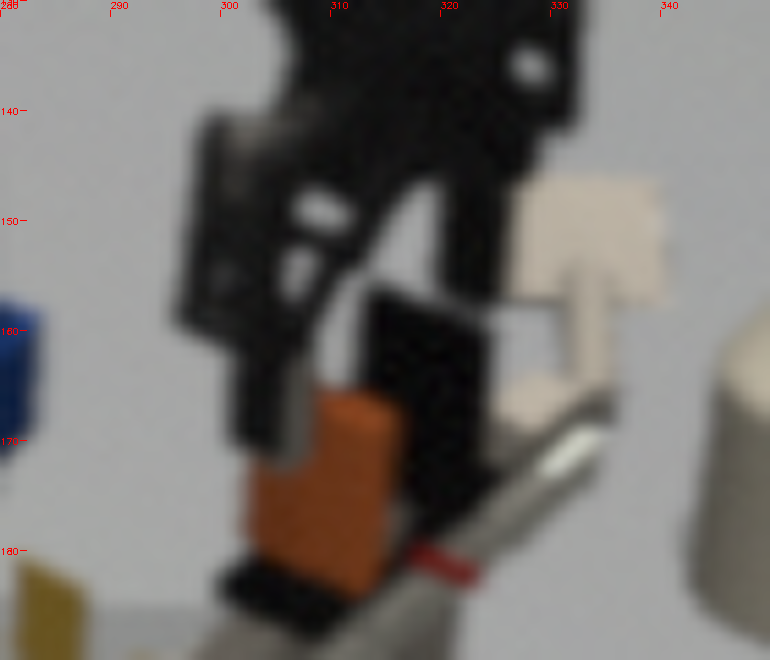

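Run:
```python
from h import *
s=lambda a,b:(210+(a+.5)/6-.5,135+(b+.5)/6-.5); t=lambda a,b:(190+(a+.5)/6-.5,120+(b+.5)/6-.5)
print('ptr far scene',tosf(unproj('scene',s(680,283),217)),'far blade inner',tosf(unproj('scene',s(600,382),217)),'near blade inner',tosf(unproj('scene',s(465,310),217)))
print('top ptr near/far',tosf(unproj('top',t(247,210),217)),tosf(unproj('top',t(231,76),217)))
for q in ((373,187),(380,235),(356,82),(351,20)): print('top blade',q,tosf(unproj('top',t(*q),217)))
```

```text
ptr far scene [ 36.90384289 171.72140152] far blade inner [49.24313006 85.93861825] near blade inner [-30.24821374  89.82287478]
top ptr near/far [-37.69032154 171.20071348] [ 38.09194424 170.32112635]
top blade (373, 187) [-34.28176225 100.57805192]
top blade (380, 235) [-61.37970227 100.32135767]
top blade (356, 82) [ 25.45171562 102.07025358]
top blade (351, 20) [ 60.56364877 100.18123432]
```

>>> carry_out:
  deltas:
    - [[0, 0, 0], [0, 0, 0], 70]
    - [[0, 0, 0], [0, -0.1, 0], 66]
    - [[0, 0, 0], [0, -0.1, 0], 66]
    - [[0, 0, 0], [0, -0.2, 0], 66]
    - [[0, 0, 0], [0, -0.2, 0], 66]
    - [[0, 0, 0], [0, -0.3, 0], 66]
    - [[0, 0, 0], [0, -0.4, 0], 66]
    - [[0, 0, 0], [0, -0.5, 0], 66]

```text
time_s: 16.55
eef_pos: [623.2, 134.4, 223.2]
orientation: [-0.058, 0.998, 0.001, 0.0]
contact_force: [1.5, 4.3, -0.6]
grip_width: 66.4
```

```bash
python3 - p <<'E'
from look import *
plan(state(),sf(0,97,224),.12+np.pi);print(tosf(state()['eef_pos']))
s=look('scene',(280,130,350,190),11)
E
```

```text
eef [623.2 134.4 223.2] t 16.55 g 66.4 F [ 1.5  4.3 -0.6] rot [ 0.01  0.01 -0.05] shift [-0.03 -2.52 -0.03]
[ -0.48389766 159.93027632]
```

View pics/scene_p.png

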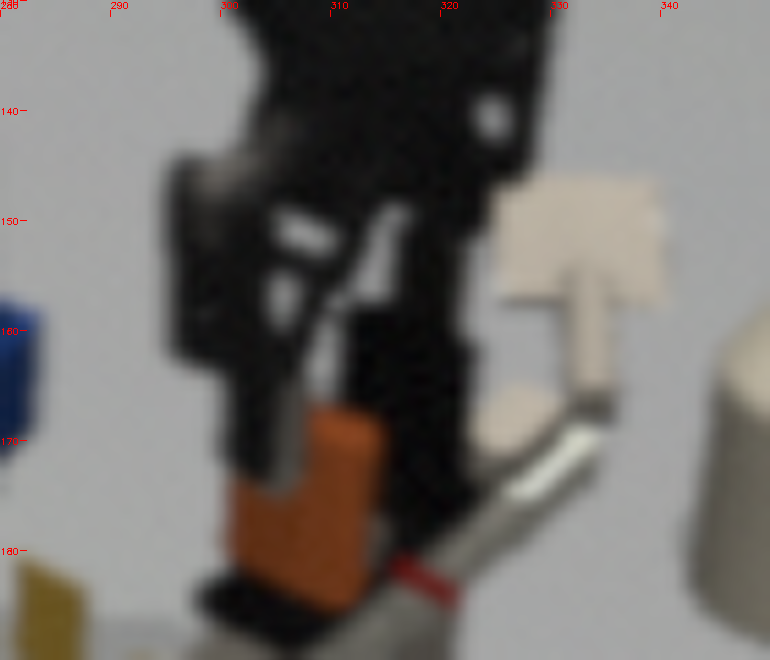

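>>> carry_out:
  deltas:
    - [[0, 0, 0], [0, -0.15, 0], 66]
    - [[0, 0, 0], [0, -0.3, 0], 66]
    - [[0, 0, 0], [0, -0.45, 0], 66]
    - [[0, 0, 0], [0, -0.6, 0], 66]
    - [[0, 0, 0], [0, -0.75, 0], 66]
    - [[0, 0, 0], [0, -0.9, 0], 66]
    - [[0, 0, 0], [0, -1.05, 0], 66]
    - [[0, 0, 0], [0, -1.2, 0], 66]

```text
time_s: 17.27
eef_pos: [626.8, 103.5, 223.3]
orientation: [-0.057, 0.998, 0.0, 0.0]
contact_force: [1.2, 4.2, 1.1]
grip_width: 65.7
```

>>> carry_out:
  deltas:
    - [[0, 0, 0], [0, -0.15, 0], 66]
    - [[0, 0, 0], [0, -0.3, 0], 66]
    - [[0, 0, 0], [0, -0.45, 0], 66]
    - [[0, 0, 0], [0, -0.6, 0], 66]
    - [[0, 0, 0], [0, -0.7, 0], 66]
    - [[0, 0, 0], [0, -0.8, 0], 66]
    - [[0, 0, 0], [0, -0.9, 0], 66]
    - [[0, 0, 0], [0, -0.95, 0], 66]

```text
time_s: 17.93
eef_pos: [629.6, 79.8, 223.3]
orientation: [-0.057, 0.998, 0.0, 0.0]
contact_force: [2.5, 3.5, -0.0]
grip_width: 66.2
```

```bash
python3 - q <<'E'
from look import *
plan(state(),sf(0,97,224),.12+np.pi);print(tosf(state()['eef_pos']))
s=look('scene',(260,140,340,210),9)
look('top',(210,110,340,200),6)
E
python3 - <<'E'
from h import *
crop('pics/scene_q_full.png','pics/scene_q2.png',150,170,290,290,5)
E
```

```text
eef [629.6  79.8 223.3] t 17.93 g 66.2 F [ 2.5  3.5 -0. ] rot [-0.    0.01 -0.06] shift [-0.03 -0.32 -0.03]
[ -0.62808824 104.88317946]
```

View pics/scene_q.png

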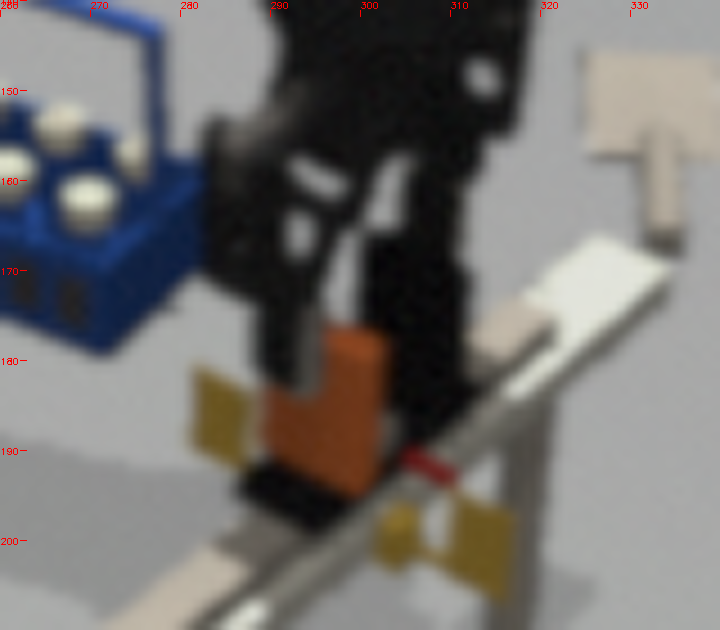

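View pics/top_q.png

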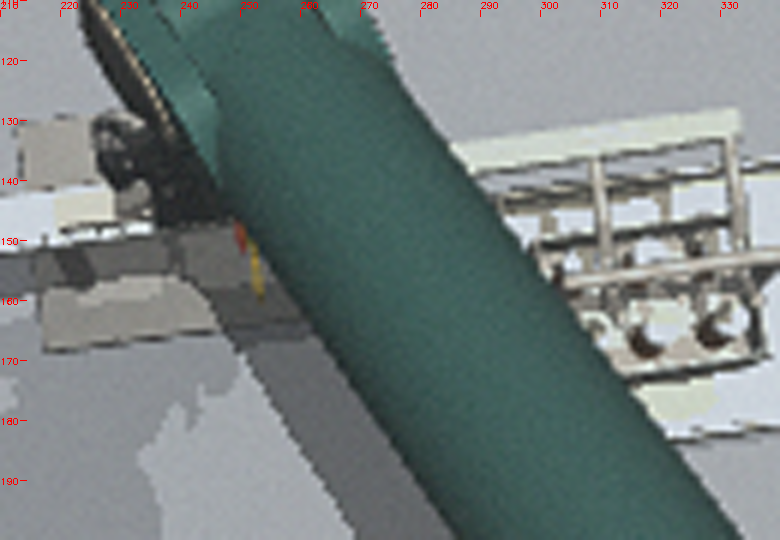

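View pics/scene_q2.png

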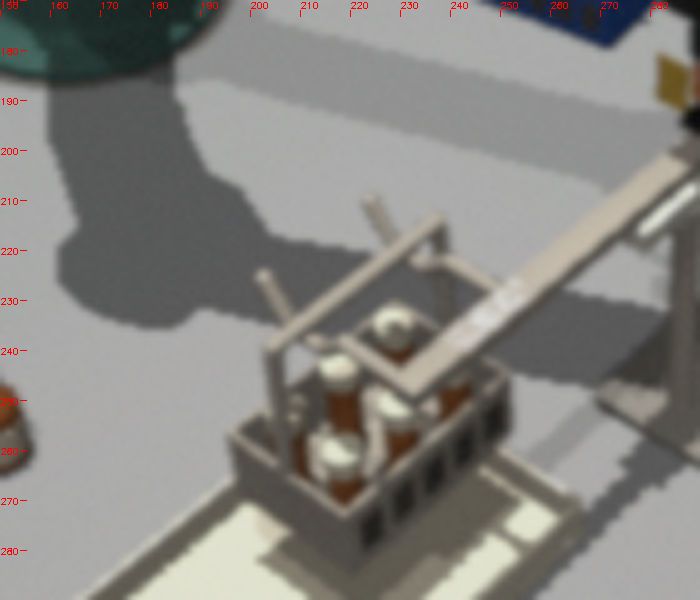

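Run:
```python
from h import *
t=lambda a,b:(210+(a+.5)/6-.5,110+(b+.5)/6-.5); s=lambda a,b:(260+(a+.5)/9-.5,140+(b+.5)/9-.5)
for q in ((243,254),(240,230),(253,245),(261,298)): print(q,tosf(unproj('top',t(*q),217)))
print('scene ptr',tosf(unproj('scene',s(453,480),217)))
crop('pics/top_q_full.png','pics/tq.png',240,135,265,170,16)
```

```text
(243, 254) [-37.42211348 106.57340868]
(240, 230) [-23.881304   106.43336254]
(253, 245) [-33.17226098 100.42905048]
(261, 298) [-63.1118731   99.99791177]
scene ptr [ 36.75524858 105.75484634]
```

View pics/tq.png

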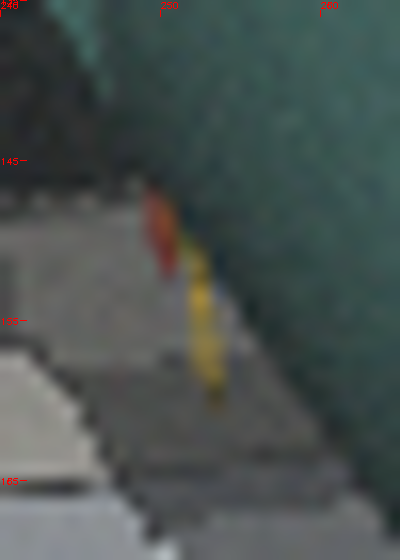

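>>> carry_out:
  deltas:
    - [[0, 0, 0], [0, -0.08, 0], 66]
    - [[0, 0, 0], [0, -0.16, 0], 66]
    - [[0, 0, 0], [0, -0.24, 0], 66]
    - [[0, 0, 0], [0, -0.24, 0], 66]
    - [[0, 0, 0], [0, -0.24, 0], 66]
    - [[0, 0, 0], [0, -0.24, 0], 66]
    - [[0, 0, 0], [0, -0.24, 0], 66]
    - [[0, 0, 0], [0, -0.24, 0], 66]

```text
time_s: 18.7
eef_pos: [629.9, 74.0, 223.0]
orientation: [-0.057, 0.998, -0.0, -0.0]
contact_force: [2.1, 3.9, 1.6]
grip_width: 66.4
```

```bash
python3 - r <<'E'
from look import *
print(tosf(state()['eef_pos']))
s=look('scene',(260,140,340,210),9)
look('top',(235,130,275,170),16)
E
```

```text
[-1.05317108 99.10970316]
```

View pics/scene_r.png

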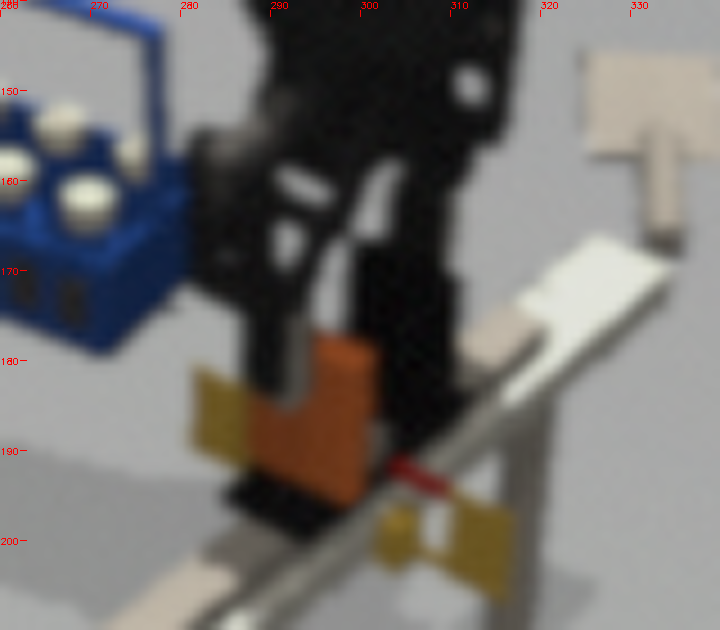

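View pics/top_r.png

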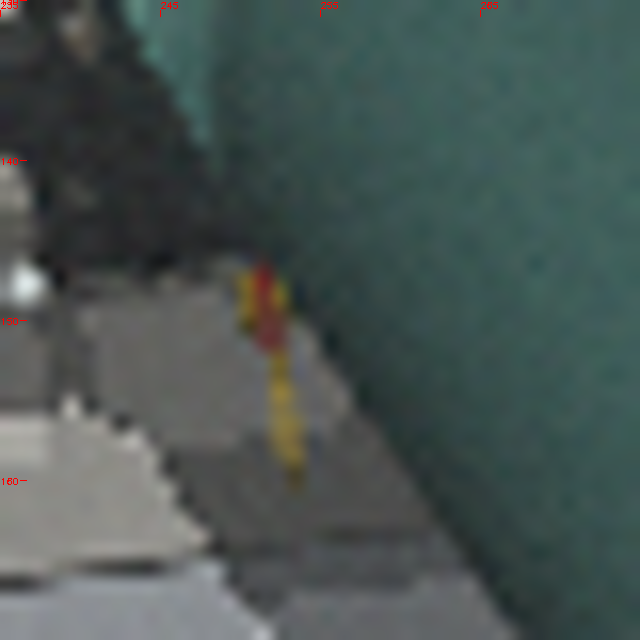

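>>> carry_out:
  deltas:
    - [[0, 0, 0], [0, 0.08, 0], 62]
    - [[0, 0, 0], [0, 0.16, 0], 58]
    - [[0, 0, 0], [0, 0.24, 0], 54]
    - [[0, 0, 0], [0, 0.32, 0], 50]
    - [[0, 0, 0], [0, 0.4, 0], 46]
    - [[0, 0, 0], [0, 0.44, 0], 44]
    - [[0, 0, 0], [0, 0.48, 0], 42]
    - [[0, 0, 0], [0, 0.48, 0], 38]

```text
time_s: 19.47
eef_pos: [628.5, 87.8, 225.7]
orientation: [-0.058, 0.998, -0.0, 0.001]
contact_force: [-3.9, 4.6, 14.9]
grip_width: 40.1
```

>>> carry_out:
  deltas:
    - [[0, 0, 0], [0, 0, 0], 34]
    - [[0, 0, 0], [0, 0, 0], 30]
    - [[0, 0, 0], [0, 0, 0], 20]
    - [[0, 0, 0], [0, 0, 0], 10]
    - [[0, 0, 0], [0, 0, 0], 0]
    - [[0, 0, 0], [0, 0, 0], 0]
    - [[0, 0, 0], [0, 0, 0], 0]
    - [[0, 0, 0], [0, 0, 0], 0]

```text
time_s: 20.13
eef_pos: [628.5, 87.6, 225.8]
orientation: [-0.058, 0.998, -0.0, 0.001]
contact_force: [-4.2, 4.5, 15.3]
grip_width: 39.7
```

```bash
python3 - s <<'E'
from look import *
print(tosf(state()['eef_pos']))
s=look('scene',(260,140,340,210),9)
look('top',(235,130,275,170),16)
E
```

```text
[ -0.76029991 112.84936843]
```

View pics/scene_s.png

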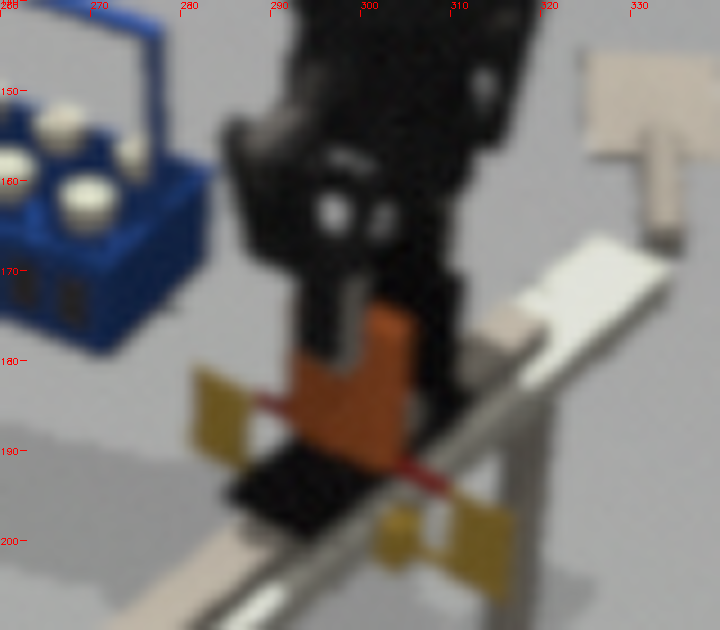

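View pics/top_s.png

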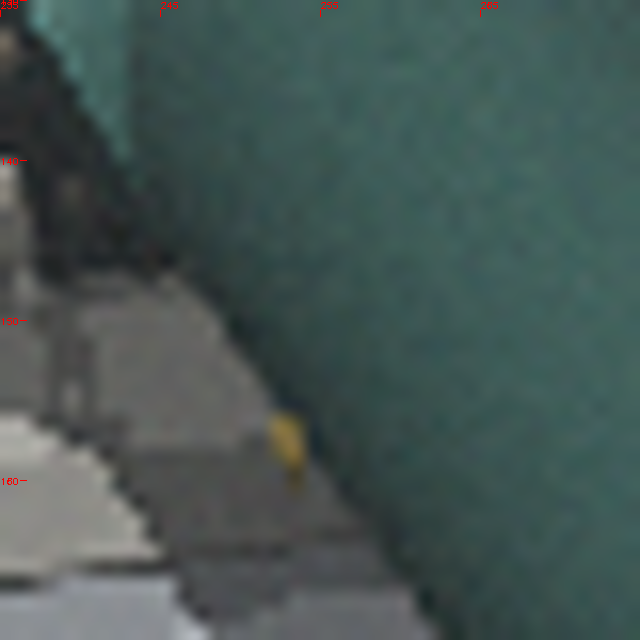

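Run:
```python
from h import *
a=[]
for n in 'qrs':
    im=cv2.imread(f'pics/scene_{n}_full.png')[182:205,296:322]; a.append(cv2.resize(im,None,fx=10,fy=10,interpolation=cv2.INTER_CUBIC))
    I=cv2.imread(f'pics/scene_{n}_full.png').astype(int); red=(I[:,:,2]-np.maximum(I[:,:,1],I[:,:,0])); 
    ys,xs=np.where(red[185:200,302:314]>45); print(n,[(x+302,y+185,red[y+185,x+302]) for x,y in zip(xs,ys)])
cv2.imwrite('pics/cmp.png',np.hstack(a))
crop('pics/scene_s_full.png','pics/scene_s2.png',150,170,290,290,5)
for y in (92,96,100,104,108): print(y,proj('scene',[sf(37,y,217)]))
```

```text
q [(np.int64(305), np.int64(190), np.int64(56)), (np.int64(306), np.int64(190), np.int64(56)), (np.int64(305), np.int64(191), np.int64(54)), (np.int64(306), np.int64(191), np.int64(65)), (np.int64(307), np.int64(191), np.int64(63)), (np.int64(308), np.int64(191), np.int64(50)), (np.int64(307), np.int64(192), np.int64(53)), (np.int64(308), np.int64(192), np.int64(66)), (np.int64(309), np.int64(192), np.int64(61)), (np.int64(309), np.int64(193), np.int64(50))]
r [(np.int64(304), np.int64(191), np.int64(60)), (np.int64(305), np.int64(191), np.int64(47)), (np.int64(304), np.int64(192), np.int64(58)), (np.int64(305), np.int64(192), np.int64(64)), (np.int64(306), np.int64(192), np.int64(55)), (np.int64(306), np.int64(193), np.int64(60)), (np.int64(307), np.int64(193), np.int64(62)), (np.int64(308), np.int64(193), np.int64(54)), (np.int64(307), np.int64(194), np.int64(46)), (np.int64(308), np.int64(194), np.int64(53))]
s [(np.int64(302), np.int64(185), np.int64(54)), (np.int64(303), np.int64(185), np.int64(53)), (np.int64(302), np.int64(186), np.int64(54)), (np.int64(303), np.int64(186), np
[... 400 characters left out ...]
int64(190), np.int64(46)), (np.int64(302), np.int64(191), np.int64(51)), (np.int64(303), np.int64(191), np.int64(53)), (np.int64(304), np.int64(191), np.int64(60)), (np.int64(305), np.int64(191), np.int64(55)), (np.int64(304), np.int64(192), np.int64(49)), (np.int64(305), np.int64(192), np.int64(58)), (np.int64(306), np.int64(192), np.int64(56)), (np.int64(307), np.int64(192), np.int64(46)), (np.int64(306), np.int64(193), np.int64(46)), (np.int64(307), np.int64(193), np.int64(57)), (np.int64(308), np.int64(193), np.int64(55))]
92 [[307.13093576 195.35809101]]
96 [[307.95894379 194.64625697]]
100 [[308.78315279 193.93768892]]
104 [[309.60358886 193.23236445]]
108 [[310.42027785 192.53026132]]
```

View pics/cmp.png

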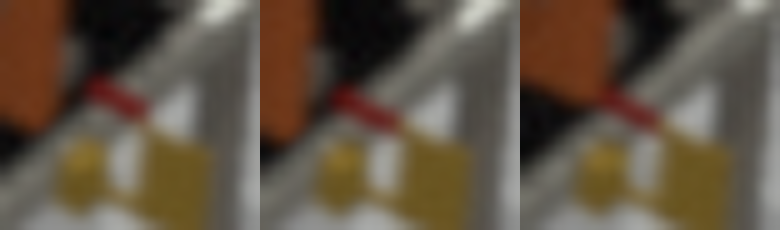

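View pics/scene_s2.png

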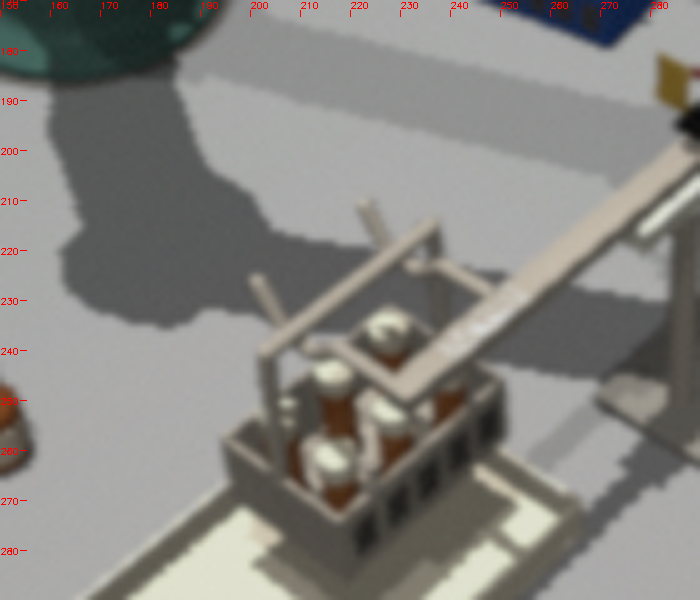

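>>> carry_out:
  deltas:
    - [[0, 0, 0], [0, -0.03, 0], 0]
    - [[0, 0, 0], [0, -0.06, 0], 0]
    - [[0, 0, 0], [0, -0.06, 0], 0]
    - [[0, 0, 0], [0, -0.06, 0], 0]
    - [[0, 0, 0], [0, -0.06, 0], 0]
    - [[0, 0, 0], [0, -0.06, 0], 0]
    - [[0, 0, 0], [0, -0.06, 0], 0]
    - [[0, 0, 0], [0, -0.06, 0], 0]

```text
time_s: 20.9
eef_pos: [628.7, 85.9, 225.8]
orientation: [-0.058, 0.998, -0.0, 0.001]
contact_force: [-4.0, 3.5, 14.2]
grip_width: 39.8
```

```bash
python3 - u <<'E'
from look import *
print(tosf(state()['eef_pos']),state()['grip_width'],state()['contact_force'])
s=look('scene',(260,140,340,210),9)
a=[]
def cen(n):
    I=cv2.imread(f'pics/scene_{n}_full.png').astype(float); r=np.clip(I[:,:,2]-np.maximum(I[:,:,1],I[:,:,0])-25,0,None)[187:199,306:311]; r[-4:]=r[-4:]
    # row centroid of red for columns 306,307,308
    return [(round(float((r[:,c]*np.arange(187,199)).sum()/r[:,c].sum()),2)) for c in range(3)]
for n in 'qrsu':
    print(n,cen(n)); a.append(cv2.resize(cv2.imread(f'pics/scene_{n}_full.png')[182:205,296:316],None,fx=10,fy=10,interpolation=cv2.INTER_CUBIC))
cv2.imwrite('pics/cmp2.png',np.hstack(a))
E
```

```text
[ -0.80367934 111.12240553] 39.824318899786924 [-4.02711437  3.53716557 14.16330313]
q [190.76, 191.22, 191.9]
r [192.72, 193.1, 193.49]
s [192.2, 192.81, 193.27]
u [192.81, 193.31, 193.64]
```

View pics/cmp2.png

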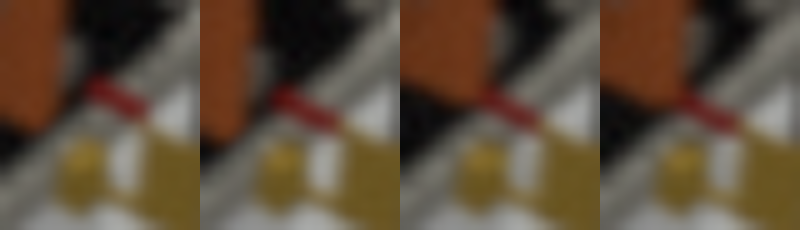

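Run:
```python
from workcell import *
print(sign_off()); s=state(); print(s['time_s'],s['eef_pos'],s['grip_width'],s['contact_force'])
```

```text
the job is handed in; nothing more can be done
None
the job is handed in; nothing more can be done
```

I hung the steel basket on both prongs and let go of it. I then drew the boom out by the tab to the yellow index, squeezed the lever closed there, and handed in at about 21 s with boom and lever still held. `sign_off()` gives no verdict, so what follows is from my own last checks.

- **Basket:** After release the wrist force read about zero. In the last scene picture showing it (20.1 s, before the final small correction), it hangs on both prongs, upright, over the tray and clear of it.
- **Boom at the index:** With the lever still open, the top view showed pointer and blade in line to about 1 mm. After closing, the boom had crept back about 1.5 to 2 mm, so I moved it 1.5 mm. The scene view then put the pointer within about 0.5 mm of the aligned picture. The arm hid the pointer from the top camera by then, so this last check rests on one camera.
- **Lever:** The fingers settled at 39.8 mm and stayed there. That is below the nominal 42 mm for fully closed; the fingers also read about 2 mm low on the 10 mm bar.
- **Bystanders:** I saw no contact with any of them, but I made no separate measurement at the end.

**Disagreements:**
- **Fingertip height:** In the pictures the fingertips sat about 20 mm higher than the reported tool point. I set grasp depths from the pictures instead.
- **Upward push:** While squeezing, a steady upward force of about 14 N showed on the tool, and it read about 2.5 mm higher than before. I left it because nothing was slipping.

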